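# Set up two mould boxes for pouring

### The job

Set up the two mould boxes for pouring. Stand the round button pattern in the middle of the square base plate, with the plastic tube upright around it and the steel ring weight centred on top of the tube to hold it down; lay the dumb-bell pattern in the middle of the oblong base plate, along its length, with the metal frame standing around it. Keep a fairly even gap all round each pattern, and leave the beaker and the bottle undisturbed.

Things in the scene. Friction and masses are not known exactly. Their poses are not given: they have to be found in the camera images.
- plate_square: Square black base plate, 120 x 120 mm, 8 mm thick, fixed to the bench. Origin at the centre of its underside (bench level); z up, x and y along its sides. Its top is 8 mm above the origin.
- plate_oblong: Oblong black base plate, 190 mm long (its x axis) by 120 mm wide (y), 8 mm thick, fixed to the bench. Origin at the centre of its underside (bench level); z up. Its top is 8 mm above the origin.
- button_c (a point): Centre (half-way up, 12 mm) of the round button pattern: a loose solid green cylinder of model board, 29 mm in diameter and 24 mm high, standing on the bench; z up. About 15 g.
- dumbbell_c (a point): Centre (half-way up, 8 mm) of the dumb-bell pattern: a loose flat green bar of model board with two wide ends and a narrow waist, lying on the bench. 115 mm long (x axis), 16 mm high (z up); ends 25 mm wide, waist 12 mm wide over the middle 44 mm. Grasp it across the waist (along y). About 30 g.
- tube_c (a point): Centre (half-way up, 22.5 mm) of the plastic tube: a loose grey plastic pipe section, open at both ends, standing on the bench, axis z up. Outside diameter 64 mm, inside 57 mm, 45 mm high. About 50 g, so it is easily knocked.
- weight_c (a point): Centre (half-way up, 9 mm; in the hole) of the ring weight: a loose thick dark steel ring lying flat, axis z up. Outside diameter 66 mm, hole 40 mm, 18 mm thick. About 0.31 kg, give or take a fifth.
- frame_c (a point): Centre (half-way up, 20 mm; in the empty middle) of the metal frame: a loose rectangular aluminium frame, open above and below, standing on the bench. Outside 156 mm long (x axis) by 66 mm wide (y), 40 mm high (z up), walls 5 mm, so inside 146 x 56 mm. It can be grasped across its full 66 mm width. About 0.23 kg, give or take a fifth.
- beaker: Empty glass beaker, 72 mm in diameter at the rim, 95 mm high, standing on the bench: a bystander, leave it. Origin at the centre of its underside.
- bottle: Closed white bottle, 60 mm in diameter, 150 mm high, standing on the bench: a bystander, leave it. Origin at the centre of its underside.
There are look-alikes about, which are no part of the job. What is meant by the part that bears frame_c is not yellow, and is the smaller of those in its own colour.

How it is judged:
By the outcome, as a careful person would: the job done as asked, in the order asked, and still so for the second after the job is handed in, with the robot touching nothing.
It also fails if it takes over 144 s, if anything falls off the work surface, if the arm or the gripper's body presses on something with over 40 N, if the wrist force passes 120 N, or if a joint passes its speed limit or range.

### The arm

A 6-joint arm with a two-finger parallel gripper is mounted at the origin on the work surface. World frame = base frame: x ahead of the robot, y to its left, z up, the work surface at z = 0. Lengths are in mm, angles in rad, forces in N, time in s.
With the tool pointing down it reaches from about 300 to 750 mm from the base axis. Payload 8.5 kg.
Tool frame: the origin (TCP) lies on the centre line of the jaws, within the pads' length; the fingertips stand 8 mm ahead of it and the grasp point (between the pads) lies 11 mm behind it; y points along the fingers, z is the direction in which the jaws open and shut, and the axes are right-handed (so a half turn about y gives the same grasp; the last joint's range is limited). The gripper opens to 85 mm and grips with 20 to 120 N. Pads are 22 mm wide; open, the fingers measure 114 mm over their backs; the gripper's body (76 mm by 85 mm) begins 54 mm behind the grasp point. The pads swing forward as they close: fully open they stand 13 mm farther back than shut.
Start: joints at [1.083, 0.381, 1.297, -0, 1.464, -0.215], TCP at [148.178, 529.645, 239.322] pointing down, gripper open.
Joint ranges: [-3.11, 3.11], [-0.89, 2.33], [0.22, 2.48], [-1.42, 4.56], [0.17, 2.85], [-2.88, 2.88]. Speed limits (rad/s): [2.39, 2.39, 3.14, 3.14, 3.14, 3.14].

### API

Orientations are given as a unit quaternion [w, x, y, z].
In Python, from station import * gives the robot as it stands.
- The arm moves only by the shell command python3 -m inch 'ROWS' [FORCE]. ROWS is a JSON object of lists of equal length, an entry for each row: "translation": the shift along the tool's x, y, z in m, a list of three; "delta_rot": the turn, a rotation vector about the tool's x, y, z in degrees, a list of three; "gripper": the opening in per cent of the stroke, from 0 (shut) to 100 (fully open). A call has exactly 5 rows; each row is the pose to reach, as a shift and turn from the pose commanded when the call began, along the tool's axes at that moment; what a row does not reach only later rows make up. A row lasts 1/12 s, in which the tool goes at most 41.7 mm and 7.16 degrees, less where a joint would pass 70% of its speed; a pose out of reach is approached as far as the arm can. A call with a gripper value outside its range is refused whole. The fingers move at their own pace and stop on an object; FORCE is the grip in N (left out, the last holds). Time passes only in rows, so rows that repeat a pose let the fingers close, or fill a call up. It gives the time, the measured TCP pose, the force and the opening at its end, in the units of the state.
- read_state(): the state, without advancing time (a new reading comes with each control period).
- grab_frame(name): name is "scene" or "top"; returns the picture (480x640x3 uint8, red, green, blue); there is no depth.
- camera_params(name): a dict with "K" (3x3 intrinsics, pixels), "k1" (the pictures are not rectified: a ray, as slopes to the right and down, at radius r is drawn at 1 + k1 r^2 times it, then the intrinsics apply), "R" (3x3) and "t" (3): a world point X has camera coordinates R X + t. Camera axes: x right, y down, z forward; pixel columns grow to the right and rows downward; lengths in mm; the calibration is good to about 2 mm. A picture is of the moment at which its call begins. camera_params takes no time and is no camera call.
- job_done(): hands the job in, once; it reports no verdict.
The state is a dict: "clock": time; "q": joint angles; "qvel": joint speeds; "effort": joint torques, N m; "ee_pos": TCP position; "tcp_rot": TCP orientation; "ft_force": force on the tool from outside, world axes, zero at the start; "ft_torque": the same for the moment, N m; "finger_gap": finger opening in mm.
Only numpy, scipy, OpenCV 4.12 (cv2) and the standard library are available. Lean on these libraries where they do the work, as an engineer would, in place of code of your own. Each camera call takes 0.05 s, during which the arm holds its last target. There are 200 camera calls.

## Working session

There is one attempt and no reset: what is moved stays moved. The work goes in short steps, Python scripts to look and compute and a shell command to move; the robot and the scene stay as the last step left them, time stands still between calls to the robot, and variables do not carry over. Pictures are saved under pics/ and viewed, about 12 in all and at most 16, crops included, and the job is handed in when it is done.

```bash
mkdir -p pics; ls; python3 - <<'E'
from station import *
import cv2,numpy as np
s=read_state();print({k:np.round(v,3) for k,v in s.items()})
for n in("scene","top"):
    p=camera_params(n);print(n,np.round(p["K"],1).tolist(),p["k1"],np.round(p["R"],4).tolist(),np.round(p["t"],1))
    print(-np.array(p["R"]).T@np.array(p["t"]))
    cv2.imwrite(f"pics/{n}0.png",grab_frame(n)[:,:,::-1])
E
```

```text
pics
{'clock': np.float64(0.0), 'q': array([ 1.083,  0.381,  1.298, -0.   ,  1.464, -0.215]), 'qvel': array([ 0.   ,  0.001, -0.   , -0.001, -0.003,  0.001]), 'effort': array([ 1.0000e-03, -4.4846e+01, -2.3128e+01, -0.0000e+00,  5.0000e-03,
       -0.0000e+00]), 'ee_pos': array([148.054, 529.387, 238.686]), 'tcp_rot': array([-0.7  ,  0.701, -0.096,  0.096]), 'ft_force': array([-0.083,  0.073, -0.741]), 'ft_torque': array([ 0.015, -0.008, -0.045]), 'finger_gap': np.float64(85.499)}
scene [[437.4, 0.0, 321.6], [0.0, 437.4, 242.2], [0.0, 0.0, 1.0]] -0.03547755376557342 [[0.2496, 0.9684, -0.0021], [0.5753, -0.15, -0.8041], [-0.779, 0.1995, -0.5945]] [-188.6 -240.1 1430. ]
[1299.11810492 -138.63706332  656.63673016]
top [[507.2, 0.0, 323.6], [0.0, 507.2, 245.6], [0.0, 0.0, 1.0]] -0.11706883612707816 [[-0.0002, -1.0, 0.0077], [-0.9832, -0.0012, -0.1826], [0.1826, -0.0076, -0.9832]] [  75.   465.  1470.1]
[ 188.76700746   86.67263864 1529.65954988]
```

View pics/scene0.png

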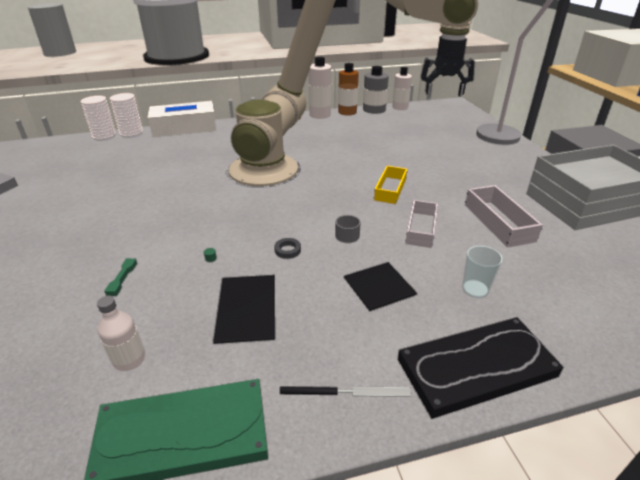

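View pics/top0.png

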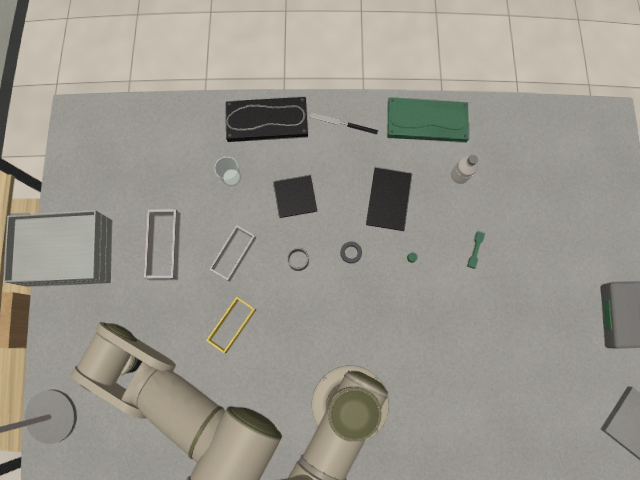

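Frame candidates in the scene view are yellow (391,184), small silver (422,223) and large silver (502,214). I take the small silver one, top view (233,252). The dumb-bell is at (121,276), with no rival except the big green board. The button is (210,255), the ring (287,248) and the tube (347,229). The square plate is (380,285) and the oblong plate (247,307); the big black board (480,363) is a look-alike.

```bash
cat > v.py <<'E'
from station import *
import cv2,numpy as np
P={n:camera_params(n) for n in("scene","top")}
def arr(n):
    p=P[n];return np.array(p["K"],float),np.array([p["k1"],0,0,0.]),np.array(p["R"],float),np.array(p["t"],float)
def rays(n,px):
    K,d,R,t=arr(n);u=cv2.undistortPoints(np.array(px,float).reshape(-1,1,2),K,d).reshape(-1,2)
    return -R.T@t,np.c_[u,np.ones(len(u))]@R
def plane(n,px,z):
    c,r=rays(n,px);return c+r*((z-c[2])/r[:,2])[:,None]
def tri(a,b):
    """nearest point of the scene ray a and the top ray b, and the miss distance"""
    c1,r1=rays("scene",[a]);c2,r2=rays("top",[b]);r1,r2=r1[0],r2[0]
    s=np.linalg.lstsq(np.c_[r1,-r2],c2-c1,rcond=None)[0]
    p,q=c1+s[0]*r1,c2+s[1]*r2;return (p+q)/2,np.linalg.norm(p-q)
def proj(n,X):
    K,d,R,t=arr(n);return cv2.projectPoints(np.array(X,float).reshape(-1,1,3),cv2.Rodrigues(R)[0],t,K,d)[0].reshape(-1,2)
def crop(n,img,box,f,name):
    x0,y0,x1,y1=box;cv2.imwrite(name,cv2.resize(img[y0:y1,x0:x1,::-1],None,fx=f,fy=f,interpolation=cv2.INTER_CUBIC))
E
python3 - <<'E'
from v import *
S=grab_frame("scene");T=grab_frame("top")
a=cv2.resize(S[160:340,95:455],None,fx=2.2,fy=2.2,interpolation=cv2.INTER_CUBIC)
b=cv2.resize(T[150:290,195:500],None,fx=2.6,fy=2.6,interpolation=cv2.INTER_CUBIC)
cv2.imwrite("pics/a.png",a[:,:,::-1]);cv2.imwrite("pics/b.png",b[:,:,::-1]); print(a.shape,b.shape)
np.savez("im0.npz",S=S,T=T)
for n,I in(("scene",S),("top",T)):
    H=cv2.cvtColor(I,cv2.COLOR_RGB2HSV)
    for c,m in(("dark",(I.max(2)<75)),("green",(H[...,1]>110)&(H[...,0]>60)&(H[...,0]<95)),("frame",(I.min(2)>150))):
        k,L,st,ce=cv2.connectedComponentsWithStats(m.astype(np.uint8))
        for i in range(1,k):
            if 25<st[i,4]<6000 and (150<ce[i,1]<345):
                print(n,c,st[i],ce[i].round(1),I[L==i].mean(0).round())
E
```

```text
(396, 792, 3) (364, 793, 3)
scene dark [631 150   9   5  29] [636.2 151.7] [68. 66. 67.]
scene dark [243 158  40   9  71] [261.  163.3] [68. 65. 46.]
scene dark [338 217  20  10 159] [347.9 221.4] [69. 66. 67.]
scene dark [336 226  23  16 256] [346.6 234.1] [69. 66. 67.]
scene dark [279 240  18   8  88] [287.3 243. ] [55. 54. 56.]
scene dark [275 248  25  10 121] [287.4 253.7] [55. 54. 55.]
scene dark [205 254  11   7  56] [210.  257.2] [37. 64. 50.]
scene dark [120 262  16  21  66] [127. 272.] [39. 67. 52.]
scene dark [ 344  263   72   48 1967] [379.4 285.9] [35. 34. 36.]
scene dark [ 214  275   61   69 3639] [245.5 309.8] [35. 33. 35.]
scene dark [106 285  15  11  51] [113.6 291.5] [38. 65. 51.]
scene dark [100 303  15   9  62] [107.6 308.2] [70. 68. 68.]
scene green [205 249  10  11  83] [209.8 254.2] [46. 85. 64.]
scene green [106 260  29  35 297] [120.2 277.1] [52. 97. 73.]
scene frame [ 555  157   85   32 1668] [599.8 172.2] [182. 179. 174.]
scene frame [383 179  16  11 127] [390.8 184. ] [169. 164. 161.]
scene frame [463 280  25  17 315] [475.3 287.8] [177. 189. 187.]
top dark [ 366  168   45   63 2194] [388.5 198.9] [48. 46. 45.]
top dark [ 274  176   43   42 1372] [294.9 196.1] [54. 52. 52.]
top dark [601 283  15  65 485] [606.7 315.7] [59. 66. 58.]
top dark [103 323  34  19 200] [121.7 331.5] [59. 58. 42.]
top frame [214 156  25  22  66] [223.6 162.7] [164. 167. 161.]
top frame [459 156  11  18 120] [463.7 165.3] [174. 165. 157.]
top frame [223 169  17  16 194] [231.  176.6] [174. 180. 174.]
top frame [ 13 179  28  20 358] [ 24.2 191.3] [198. 190. 176.]
top frame [144 208  32  70 484] [160. 243.] [178. 174. 170.]
top frame [ 40 210  55   4  68] [ 67.3 211.6] [164. 163. 156.]
top frame [  12  215   83   66 4936] [ 53.7 248.2] [170. 170. 161.]
top frame [209 225  46  55 286] [230.9 252.2] [175. 172. 169.]
```

View pics/a.png

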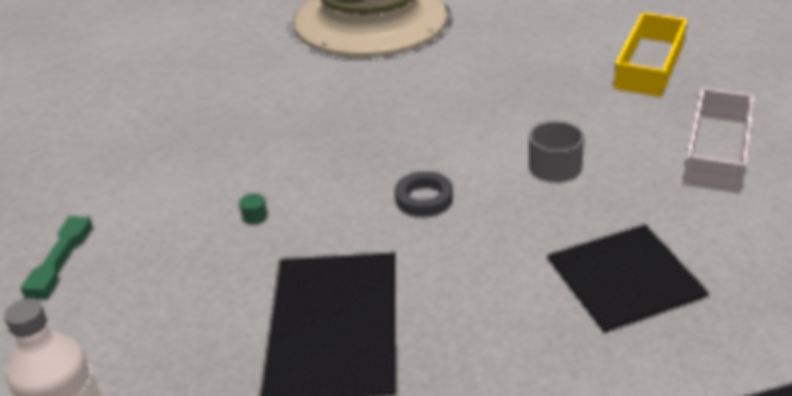

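View pics/b.png

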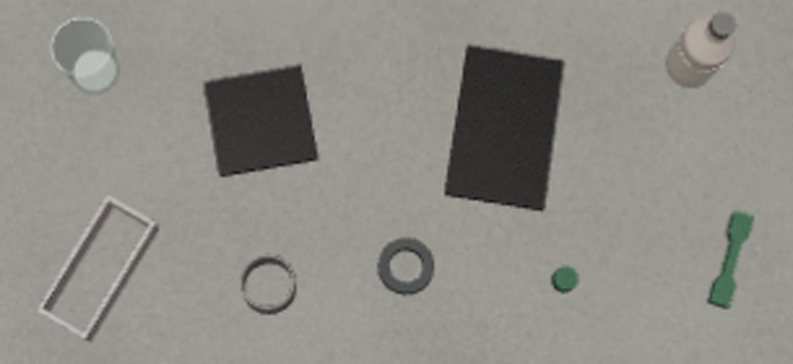

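```bash
python3 - <<'E'
from v import *
d=np.load("im0.npz");S,T=d["S"],d["T"]
B={"S":S,"T":T}
def up(I,box,f=4):
    x0,y0,x1,y1=box;J=cv2.resize(I[y0:y1,x0:x1],None,fx=f,fy=f,interpolation=cv2.INTER_CUBIC)
    return J,lambda p:(np.array(p,float).reshape(-1,2)+.5)/f-.5+[x0,y0]
def big(m):
    c=cv2.findContours(m.astype(np.uint8),cv2.RETR_EXTERNAL,cv2.CHAIN_APPROX_NONE)[0];return max(c,key=cv2.contourArea)
def dark(J,th):return J.max(2)<th
def green(J):
    H=cv2.cvtColor(J,cv2.COLOR_RGB2HSV);return (H[...,1]>90)&(H[...,0]>55)&(H[...,0]<100)
def quad(c):
    h=cv2.convexHull(c);return cv2.approxPolyN(h,4,ensure_convex=True).reshape(-1,2)
def match(qs,qt,zg):
    W=plane("top",qt,zg);V=plane("scene",qs,zg)
    out=[]
    for i,w in enumerate(W):
        j=np.argmin(np.linalg.norm(V-w,axis=1));out.append(tri(qs[j],qt[i]))
    X=np.array([o[0] for o in out]);return X,[round(o[1],1) for o in out]
def edges(X):return np.linalg.norm(np.roll(X,-1,0)-X,axis=1).round(1)
for nm,bs,bt,z in(("square",(335,255,425,320),(265,165,325,225),8),("oblong",(205,265,290,350),(355,160,420,240),8)):
    Js,fs=up(S,bs);Jt,ft=up(T,bt)
    qs,qt=fs(quad(big(dark(Js,90)))),ft(quad(big(dark(Jt,95))))
    X,e=match(qs,qt,z);print(nm,"tri ctr",X.mean(0).round(1),"edges",edges(X),"miss",e,"z",X[:,2].round(1))
    for n,q in(("scene",qs),("top",qt)):
        Y=plane(n,q,8);print("  ",n,Y.mean(0).round(1),edges(Y),[round(float(np.degrees(np.arctan2(*(np.roll(Y,-1,0)-Y)[k,1::-1]))),1) for k in range(4)])
# frame top view
Jt,ft=up(T,(200,215,262,290));c=big(Jt.min(2)>148);r=cv2.minAreaRect(c);qt=ft(cv2.boxPoints(r));Y=plane("top",qt,40)
print("frame top",Y.mean(0).round(1),edges(Y),[round(float(np.degrees(np.arctan2(*(np.roll(Y,-1,0)-Y)[k,1::-1]))),1) for k in range(4)])
qs=np.array([(700,90),(753,95),(686,163),(744,166)])/2.2+[95,160]
X,e=match(qs,qt,40);print("frame tri",X.mean(0).round(1),X[:,2].round(1),e,edges(X))
# tube, ring, button: ellipse centre
for nm,bs,bt,z,ths,tht in(("tube",(325,208,370,250),(280,240,318,276),45,100,118),("ring",(268,232,306,264),(334,236,369,270),18,90,105),("button",(200,244,222,268),(400,246,424,270),24,0,0)):
    Jt,ft=up(T,bt,6);m=green(Jt) if tht==0 else dark(Jt,tht)
    c=big(m);el=cv2.fitEllipse(cv2.convexHull(c));ct=ft([el[0]])
    Js,fs=up(S,bs,6);m=green(Js) if ths==0 else dark(Js,ths)
    x,y,w,h=cv2.boundingRect(big(m));bb=fs([(x,y),(x+w,y+h)])
    k=plane("top",ct,z)[0];pw=np.array(el[1])/6/507*1500
    print(nm,"top centre",ct.round(1),"axes mm",pw.round(1),"at z",k.round(1),"scene bbox",bb.round(1).ravel(),
     "pred scene base/top",proj("scene",[[*k[:2],0],[*k[:2],z]]).round(1).tolist())
# dumbbell
Jt,ft=up(T,(462,225,492,275),6);c=big(green(Jt));r=cv2.minAreaRect(c);qt=ft(cv2.boxPoints(r));
Js,fs=up(S,(100,255,142,300),6);cs=big(green(Js));mt=cv2.moments(c);
for z in(8,16):
    Y=plane("top",qt,z);print("db top",Y.mean(0).round(1),edges(Y),[round(float(np.degrees(np.arctan2(*(np.roll(Y,-1,0)-Y)[k,1::-1]))),1) for k in range(2)])
h=fs(cv2.convexHull(cs).reshape(-1,2));ht=proj("scene",Y);print("scene hull bbox",h.min(0).round(1),h.max(0).round(1),"pred top-face corners",ht.round(1).tolist())
E
```

```text
square tri ctr [629.7 164.6   4.1] edges [120.4 121.9 121.  121.7] miss [np.float64(1.2), np.float64(0.6), np.float64(0.1), np.float64(1.2)] z [4.8 4.6 4.  3.2]
   scene [633.5 162.5   8. ] [121.3 122.4 119.9 121.8] [-79.6, -170.2, 100.1, 10.5]
   top [628.7 164.8   8. ] [119.9 121.2 120.1 121. ] [100.4, 10.3, -79.7, -169.8]
oblong tri ctr [ 622.2 -129.4    4. ] edges [192.  119.4 192.1 120.2] miss [np.float64(0.6), np.float64(0.7), np.float64(3.0), np.float64(1.3)] z [3.2 5.  4.  3.6]
   scene [ 626.2 -129.9    8. ] [118.9 192.5 117.  191.3] [-99.3, 170.4, 80.1, -9.0]
   top [ 621.1 -128.3    8. ] [190.8 121.  191.4 120.2] [170.7, 80.8, -9.5, -99.5]
frame top [447.7 352.9  40. ] [163.   72.7 162.   71.6] [-29.5, -121.3, 150.2, 59.4]
frame tri [447.5 351.7  36. ] [37.4 41.9 32.1 32.6] [np.float64(6.9), np.float64(7.7), np.float64(0.0), np.float64(0.9)] [162.8  67.3 162.8  67.8]
tube top centre [[297.2 257.2]] axes mm [52.5 59.6] at z [429.6 153.6  45. ] scene bbox [335.2 215.6 359.2 242.2] pred scene base/top [[347.8, 236.0], [348.4, 221.5]]
ring top centre [[350.7 252.2]] axes mm [63.9 64.5] at z [449.5  -6.8  18. ] scene bbox [274.6 238.4 300.1 258.1] pred scene base/top [[288.0, 250.1], [287.6, 244.3]]
button top centre [[410.7 258.2]] axes mm [17.  22.9] at z [ 430.2 -187.8   24. ] scene bbox [204.4 248.4 214.9 260.4] pred scene base/top [[213.0, 256.9], [211.5, 249.0]]
db top [ 484.4 -400.9    8. ] [19.4  8.5 19.4  8.4] [-19.0, -106.0]
db top [ 482.8 -398.4   16. ] [19.3  8.4 19.3  8.4] [-19.0, -106.0]
scene hull bbox [105.1 258.9] [135.2 294.4] pred top-face corners [[121.3, 277.4], [117.4, 283.2], [113.7, 283.1], [117.7, 277.4]]
```

```bash
python3 - <<'E'
from v import *
d=np.load("im0.npz");S,T=d["S"],d["T"]
def up(I,box,f=6):
    x0,y0,x1,y1=box;J=cv2.resize(I[y0:y1,x0:x1],None,fx=f,fy=f,interpolation=cv2.INTER_CUBIC)
    return J,lambda p:(np.array(p,float).reshape(-1,2)+.5)/f-.5+[x0,y0]
def big(m):
    c=cv2.findContours(m.astype(np.uint8),cv2.RETR_EXTERNAL,cv2.CHAIN_APPROX_NONE)[0];return max(c,key=cv2.contourArea)
def grn(J):J=J.astype(int);return (J[...,1]-J[...,0])>12
def ang(Y):return [round(float(np.degrees(np.arctan2(*(np.roll(Y,-1,0)-Y)[k,1::-1]))),1) for k in range(2)]
def ed(X):return np.linalg.norm(np.roll(X,-1,0)-X,axis=1).round(1)
print("bg",T[280,300],T[270,220],S[250,400],"tube px",T[250:266,297].mean(1).round().astype(int),T[257,284:312].mean(1).round().astype(int))
for z,bt in((16,(462,225,492,275)),(24,(400,246,424,270))):
    Jt,ft=up(T,bt);c=big(grn(Jt));Y=plane("top",ft(cv2.boxPoints(cv2.minAreaRect(c))),z);print("green top",Y.mean(0).round(1),ed(Y),ang(Y))
    x,y,w,h=cv2.boundingRect(c);print(ft([(x,y),(x+w,y+h)]).round(1).ravel())
for z,bs in((16,(95,250,145,300)),(24,(198,242,224,268))):
    Js,fs=up(S,bs);c=big(grn(Js));x,y,w,h=cv2.boundingRect(c);print("green scene",fs([(x,y),(x+w,y+h)]).round(1).ravel())
    Y=plane("scene",fs(cv2.boxPoints(cv2.minAreaRect(c))),z);print(Y.mean(0).round(1),ed(Y),ang(Y))
for th in(155,160,165):
    Jt,ft=up(T,(200,215,262,290));m=(Jt.min(2)>th).astype(np.uint8);c=np.vstack([k for k in cv2.findContours(m,0,1)[0] if len(k)>15])
    Y=plane("top",ft(cv2.boxPoints(cv2.minAreaRect(c))),40);print("frame",th,Y.mean(0).round(1),ed(Y),ang(Y))
cv2.imwrite("pics/c.png",np.hstack([cv2.resize(S[195:255,400:450],(400,480),interpolation=2),cv2.resize(T[238:276,280:312],(400,480),interpolation=2)])[:,:,::-1])
E
```

```text
bg [158 156 149] [155 152 146] [171 166 164] tube px [ 57 102 146 150 150 149 149 149 154 154 155 153 150 150 153 153] [150 153 151 139  84  80 147 153 150 153 154 154 151 149 150 151 152 149
 150 147 146 148 149 143 133 151 154 152]
green top [ 459.4 -393.    16. ] [117.9  28.4 118.   27.9] [-18.3, -105.4]
[466.9 230.8 484.8 267.9]
green top [ 434.5 -191.7   24. ] [32.1 28.4 32.  28.3] [-63.6, -155.1]
[406.9 251.9 417.1 262.1]
green scene [103.9 257.4 136.2 295.4]
[ 467.3 -392.2   16. ] [134.1  45.6 128.9  39.7] [162.2, 37.8]
green scene [203.1 247.4 215.8 261.2]
[ 449.  -193.8   24. ] [28.4 54.7 27.3 54.7] [85.1, -0.0]
frame 155 [446.7 351.2  40. ] [159.6  68.2 158.8  67.2] [-29.3, -121.1]
frame 160 [446.6 351.   40. ] [158.6  67.4 157.8  66.4] [-29.3, -121.1]
frame 165 [446.5 350.9  40. ] [157.7  66.7 156.9  65.8] [-29.2, -121.1]
```

View pics/c.png

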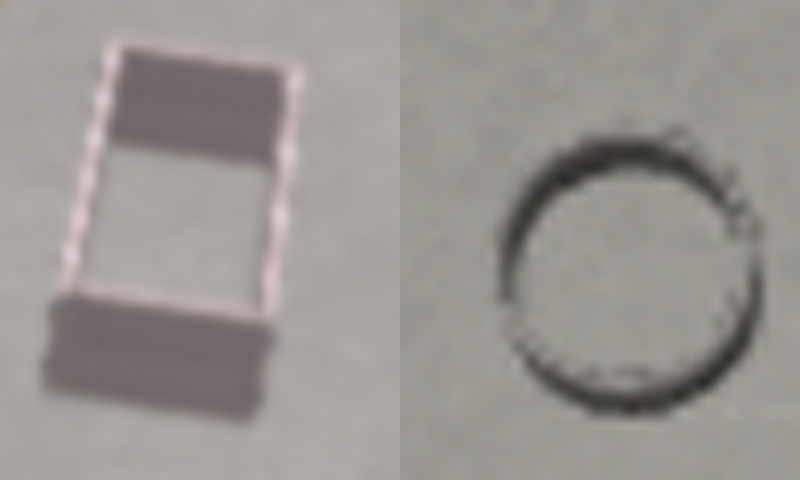

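```bash
python3 - <<'E'
from v import *
qs=np.array([(112,42),(303,68),(272,318),(62,293)])/8+[400-.5,195-.5]
d=np.load("im0.npz");T=d["T"]
J=cv2.resize(T[215:290,200:262],None,fx=6,fy=6,interpolation=2);m=(J.min(2)>163).astype(np.uint8)
c=np.vstack([k for k in cv2.findContours(m,0,1)[0] if len(k)>15]);qt=(cv2.boxPoints(cv2.minAreaRect(c))+.5)/6-.5+[200,215]
W,V=plane("top",qt,40),plane("scene",qs,40);X=[]
for i in range(4):
    p,e=tri(qs[np.argmin(np.linalg.norm(V-W[i],axis=1))],qt[i]);X.append(p);print(p.round(1),round(e,1))
print("frame",np.mean(X,0).round(1),V.mean(0).round(1))
far=plane("top",[(298.6,248.7)],45)[0];near=plane("top",[(298.6,270.6)],0)[0]
print("tube far inner -28.5, near base +32:",far.round(1),near.round(1), "x est",far[0]-28.5,near[0]+32)
tc=[(far[0]-28.5+near[0]+32)/2,far[1],45];tp=proj("top",tc)[0]
for n,s,t,z in(("tube",(347.2,222.7),tp,45),("ring",(287.4,246),(350.7,252.2),18),("button",(209.5,251.2),(412,257),24),("db",(121.8,273.9),proj("top",[459.4,-393,16])[0],16)):
    p,e=tri(s,t);print(n,p.round(1),round(e,1),"top",plane("top",[t],z)[0].round(1),"scene",plane("scene",[s],z)[0].round(1))
E
```

```text
[394.6 418.1  38.2] 1.3
[531.4 339.3  42.5] 2.3
[498.2 283.9  38.8] 0.5
[361.5 361.9  37.5] 0.3
frame [446.4 350.8  39.3] [447.6 349.8  40. ]
tube far inner -28.5, near base +32: [455.1 149.6  45. ] [395.6 151.    0. ] x est 426.62822560470494 427.55247505277066
tube [428.  150.4  40.7] 1.3 top [427.1 149.6  45. ] scene [434.2 149.1  45. ]
ring [450.1  -7.5  13.4] 0.5 top [449.4  -6.9  18. ] scene [456.2  -8.6  18. ]
button [ 434.2 -192.9   21.4] 0.7 top [ 433.8 -192.    24. ] scene [ 437.6 -193.    24. ]
db [ 459.7 -392.8   14.2] 1.4 top [ 459.4 -393.    16. ] scene [ 462.3 -391.4   16. ]
```

```bash
cat > go.py <<'E'
import sys
from v import *
from scipy.spatial.transform import Rotation as Ro
def plan(x,y,z,yaw,quiet=False):
    """shift (m) and turn (deg) in tool axes from the present pose to TCP x,y,z, jaw axis at yaw deg"""
    s=read_state();w,a,b,c=s["tcp_rot"];R=Ro.from_quat([a,b,c,w]);M=R.as_matrix()
    now=np.degrees(np.arctan2(M[1,2],M[0,2]))
    yaw=yaw+180*round((now-yaw)/180)
    t=np.radians(yaw);zt=np.array([np.cos(t),np.sin(t),0]);yt=np.array([0,0,-1.]);D=np.c_[np.cross(yt,zt),yt,zt]
    print("pos",np.round(s["ee_pos"],1),"jaw",round(now,1),"q",np.round(s["q"],2),"gap",round(float(s["finger_gap"]),1),"F",np.round(s["ft_force"],1),"t",round(float(s["clock"]),1))
    print("shift m",(M.T@(np.array([x,y,z])-s["ee_pos"])/1000).round(4),"turn",(Ro.from_matrix(M.T@D).as_rotvec(degrees=True)).round(1))
plan(*map(float,sys.argv[1:]))
E
python3 go.py 435 -192.5 120 0;python3 go.py 435 -192.5 120 90
```

```text
pos [148.1 529.5 239. ] jaw 74.4 q [ 1.08  0.38  1.3  -0.    1.46 -0.22] gap 85.4 F [-0.8 -0.2 -1.3] t 0.2
shift m [ 0.4708  0.1194 -0.618 ] turn [ 0.  74.4  0. ]
pos [148.1 529.5 239. ] jaw 74.4 q [ 1.08  0.38  1.3  -0.    1.46 -0.22] gap 85.4 F [-0.8 -0.2 -1.3] t 0.2
shift m [ 0.4708  0.1194 -0.618 ] turn [  0.  -15.6  -0. ]
```

```bash

python3 -m inch '{"translation":[[0.0236,0.006,-0.0309],[0.0472,0.012,-0.0618],[0.0708,0.018,-0.0927],[0.0944,0.024,-0.1236],[0.118,0.03,-0.1545]],"delta_rot":[[0,0,0],[0,0,0],[0,0,0],[0,0,0],[0,0,0]],"gripper":[100,100,100,100,100]}' 20
python3 -m inch '{"translation":[[0.0236,0.006,-0.0309],[0.0472,0.012,-0.0618],[0.0708,0.018,-0.0927],[0.0944,0.024,-0.1236],[0.118,0.03,-0.1545]],"delta_rot":[[0,0,0],[0,0,0],[0,0,0],[0,0,0],[0,0,0]],"gripper":[100,100,100,100,100]}'
python3 -m inch '{"translation":[[0.0236,0.006,-0.0309],[0.0472,0.012,-0.0618],[0.0708,0.018,-0.0927],[0.0944,0.024,-0.1236],[0.118,0.03,-0.1545]],"delta_rot":[[0,0,0],[0,0,0],[0,0,0],[0,0,0],[0,0,0]],"gripper":[100,100,100,100,100]}'
python3 -m inch '{"translation":[[0.0236,0.006,-0.0309],[0.0472,0.012,-0.0618],[0.0708,0.018,-0.0927],[0.0944,0.024,-0.1236],[0.1168,0.029,-0.1545]],"delta_rot":[[0,0,0],[0,0,0],[0,0,0],[0,0,0],[0,0,0]],"gripper":[100,100,100,100,100]}'
python3 go.py 435 -192.5 60 75
```

```text
clock: 0.62
ee_pos: [220.2, 347.4, 209.0]
tcp_rot: [-0.701, 0.701, -0.096, 0.096]
ft_force: [1.9, -0.2, 0.2]
finger_gap: 85.5
clock: 1.03
ee_pos: [292.3, 166.8, 179.2]
tcp_rot: [0.701, -0.7, 0.096, -0.096]
ft_force: [1.3, 0.9, -0.1]
finger_gap: 85.3
clock: 1.45
ee_pos: [364.4, -14.2, 149.2]
tcp_rot: [-0.701, 0.701, -0.096, 0.097]
ft_force: [0.8, 0.7, 0.1]
finger_gap: 85.5
clock: 1.87
ee_pos: [435.4, -194.5, 119.8]
tcp_rot: [0.701, -0.7, 0.096, -0.096]
ft_force: [0.4, 0.1, 0.3]
finger_gap: 85.5
pos [ 435.4 -194.5  119.8] jaw 74.3 q [-0.67  0.39  1.68  0.    1.07 -1.97] gap 85.5 F [0.4 0.1 0.3] t 1.9
shift m [-0.0009  0.0598  0.0018] turn [-0.  -0.7 -0. ]
```

```bash

python3 -m inch '{"translation":[[-0.0002,0.015,0.0005],[-0.0004,0.03,0.001],[-0.0006,0.045,0.0015],[-0.0009,0.06,0.002],[-0.0009,0.065,0.002]],"delta_rot":[[0,0,0],[0,0,0],[0,0,0],[0,0,0],[0,0,0]],"gripper":[70,70,60,60,60]}'
python3 - <<'E'
from v import *
S=grab_frame("scene");T=grab_frame("top")
a=cv2.resize(S[205:275,165:255],(500,389),interpolation=2);b=cv2.resize(T[235:285,385:435],(389,389),interpolation=2)
cv2.imwrite("pics/d.png",np.hstack([a,b])[:,:,::-1][:,:800])
s=read_state();p=s["ee_pos"];print(p,s["finger_gap"],proj("scene",p),proj("top",p))
E
```

```text
clock: 2.28
ee_pos: [434.0, -189.7, 53.6]
tcp_rot: [0.701, -0.7, 0.097, -0.095]
ft_force: [-0.6, -0.1, 0.4]
finger_gap: 51.7
[ 434.4643288  -189.9803441    54.78666276] 51.29259887340998 [[208.70241955 239.78695234]] [[413.16369466 255.09961583]]
```

View pics/d.png

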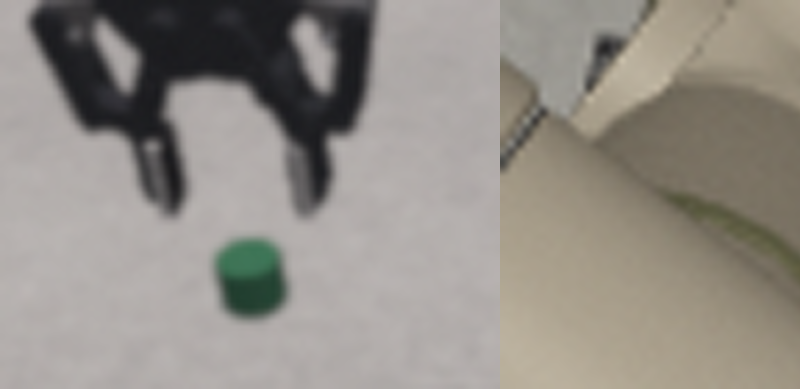

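```bash
python3 go.py 435 -192.5 15 74.3
```

```text
pos [ 434.5 -190.    54.8] jaw 74.4 q [-0.66  0.49  1.76 -0.    0.89 -1.96] gap 51.3 F [ 0.2  0.9 -0.6] t 2.4
shift m [ 0.0013  0.0398 -0.0023] turn [-0.   0.1 -0.1]
```

```bash

python3 -m inch '{"translation":[[0.001,0.01,-0.002],[0.0013,0.02,-0.0023],[0.0013,0.03,-0.0023],[0.0013,0.04,-0.0023],[0.0013,0.04,-0.0023]],"delta_rot":[[0,0,0],[0,0,0],[0,0,0],[0,0,0],[0,0,0]],"gripper":[60,60,60,60,60]}'
python3 -m inch '{"translation":[[0,0,0],[0,0,0],[0,0,0],[0,0,0],[0,0,0]],"delta_rot":[[0,0,0],[0,0,0],[0,0,0],[0,0,0],[0,0,0]],"gripper":[20,20,20,20,20]}' 25
python3 go.py 435 -192.5 15 74.3
```

```text
clock: 2.8
ee_pos: [435.2, -192.6, 14.9]
tcp_rot: [0.701, -0.7, 0.096, -0.096]
ft_force: [-0.0, 0.3, 0.7]
finger_gap: 51.1
clock: 3.22
ee_pos: [435.8, -193.0, 16.4]
tcp_rot: [-0.7, 0.701, -0.096, 0.097]
ft_force: [-0.8, 0.3, 7.1]
finger_gap: 27.9
pos [ 435.8 -193.    16.4] jaw 74.4 q [-0.67  0.56  1.79  0.    0.79 -1.96] gap 27.9 F [-0.8  0.3  7.1] t 3.2
shift m [-0.0009  0.0013  0.0003] turn [0.  0.1 0.1]
```

```bash

python3 -m inch '{"translation":[[0,-0.01,0],[0,-0.03,0],[0,-0.05,0],[0,-0.07,0],[0,-0.08,0]],"delta_rot":[[0,0,0],[0,0,0],[0,0,0],[0,0,0],[0,0,0]],"gripper":[20,20,20,20,20]}'
python3 go.py 630 164.5 100 80
```

```text
clock: 3.63
ee_pos: [436.0, -193.1, 97.8]
tcp_rot: [-0.7, 0.701, -0.095, 0.097]
ft_force: [-0.1, 0.3, -0.1]
finger_gap: 28.2
pos [ 436.  -193.1   97.8] jaw 74.4 q [-0.67  0.42  1.71  0.    1.01 -1.96] gap 28.2 F [-0.1  0.3 -0.1] t 3.6
shift m [ 0.0905 -0.0024  0.3967] turn [ 0.1 -5.6  0.2]
```

```bash

python3 -m inch '{"translation":[[0.004,0,0.016],[0.010,0,0.042],[0.017,0,0.074],[0.024,0,0.106],[0.031,0,0.138]],"delta_rot":[[0,0,0],[0,0,0],[0,0,0],[0,0,0],[0,0,0]],"gripper":[20,20,20,20,20]}'
python3 -m inch '{"translation":[[0.007,0,0.031],[0.014,0,0.062],[0.021,0,0.093],[0.028,0,0.124],[0.034,0,0.15]],"delta_rot":[[0,0,0],[0,0,0],[0,0,0],[0,0,0],[0,0,0]],"gripper":[20,20,20,20,20]}'
python3 -m inch '{"translation":[[0.005,0,0.025],[0.011,0,0.05],[0.018,0,0.075],[0.022,0,0.095],[0.0255,0,0.1087]],"delta_rot":[[0,0,0],[0,0,0],[0,0,0],[0,0,0],[0,0,0]],"gripper":[20,20,20,20,20]}'
python3 -m inch '{"translation":[[0,0,0],[0,0.01,0],[0,0.03,0],[0,0.045,0],[0,0.06,0]],"delta_rot":[[0,0,0],[0,0,0],[0,0,0],[0,0,0],[0,0,0]],"gripper":[20,20,20,20,20]}'
python3 go.py 630 164.5 25 74.4
```

```text
clock: 4.05
ee_pos: [502.9, -66.9, 95.9]
tcp_rot: [-0.7, 0.701, -0.096, 0.097]
ft_force: [0.8, -0.2, 0.5]
finger_gap: 27.8
clock: 4.47
ee_pos: [576.2, 69.2, 95.8]
tcp_rot: [0.701, -0.701, 0.096, -0.096]
ft_force: [0.1, -0.4, -0.8]
finger_gap: 28.2
clock: 4.88
ee_pos: [629.9, 166.9, 95.6]
tcp_rot: [0.701, -0.7, 0.095, -0.096]
ft_force: [-0.6, 0.4, 0.4]
finger_gap: 27.9
clock: 5.3
ee_pos: [628.6, 163.7, 34.0]
tcp_rot: [-0.7, 0.701, -0.097, 0.096]
ft_force: [1.4, -0.3, -0.4]
finger_gap: 27.7
pos [628.6 163.7  34. ] jaw 74.3 q [ 0.07  0.75  1.26 -0.    1.14 -1.22] gap 27.7 F [ 1.4 -0.3 -0.4] t 5.3
shift m [0.0012 0.009  0.0012] turn [ 0.  -0.1 -0.1]
```

```bash

python3 -m inch '{"translation":[[0.001,0.003,0.001],[0.001,0.006,0.001],[0.001,0.008,0.001],[0.001,0.0095,0.001],[0.001,0.0095,0.001]],"delta_rot":[[0,0,0],[0,0,0],[0,0,0],[0,0,0],[0,0,0]],"gripper":[20,20,20,20,20]}'
python3 -m inch '{"translation":[[0,0,0],[0,0,0],[0,0,0],[0,-0.005,0],[0,-0.01,0]],"delta_rot":[[0,0,0],[0,0,0],[0,0,0],[0,0,0],[0,0,0]],"gripper":[28,36,44,52,55]}'
python3 -m inch '{"translation":[[0,-0.02,0],[0,-0.04,0],[0,-0.06,0],[0,-0.08,0],[0,-0.1,0]],"delta_rot":[[0,0,0],[0,0,0],[0,0,0],[0,0,0],[0,0,0]],"gripper":[55,60,80,100,100]}'
python3 go.py 428 150 110 74.4
```

```text
clock: 5.72
ee_pos: [630.8, 165.4, 26.3]
tcp_rot: [0.701, -0.7, 0.096, -0.096]
ft_force: [0.3, -0.1, 0.4]
finger_gap: 27.9
clock: 6.13
ee_pos: [630.6, 165.6, 36.2]
tcp_rot: [-0.701, 0.701, -0.096, 0.096]
ft_force: [0.9, 0.1, -0.5]
finger_gap: 46.7
clock: 6.55
ee_pos: [630.6, 165.6, 137.6]
tcp_rot: [0.701, -0.7, 0.096, -0.096]
ft_force: [-0.2, -0.3, 0.0]
finger_gap: 84.4
pos [630.6 165.6 137.6] jaw 74.4 q [ 0.08  0.64  1.14 -0.    1.36 -1.22] gap 84.4 F [-0.2 -0.3  0. ] t 6.5
shift m [-0.1909  0.0274 -0.0696] turn [-0. -0.  0.]
```

Move above the tube, which also clears the view of the plate, then check the button.

```bash

python3 -m inch '{"translation":[[-0.025,0,-0.009],[-0.06,0,-0.022],[-0.095,0.009,-0.035],[-0.13,0.018,-0.047],[-0.16,0.027,-0.058]],"delta_rot":[[0,0,0],[0,0,0],[0,0,0],[0,0,0],[0,0,0]],"gripper":[100,100,100,100,100]}'
python3 -m inch '{"translation":[[-0.015,0,-0.006],[-0.0309,0,-0.0116],[-0.0309,0,-0.0116],[-0.0309,0,-0.0116],[-0.0309,0,-0.0116]],"delta_rot":[[0,0,0],[0,0,0],[0,0,0],[0,0,0],[0,0,0]],"gripper":[100,100,100,100,100]}'
python3 - <<'E'
from v import *
S=grab_frame("scene");T=grab_frame("top")
b=cv2.resize(T[165:275,265:325],(300,550),interpolation=2);a=cv2.resize(S[180:310,320:430],(465,550),interpolation=2)
cv2.imwrite("pics/e.png",np.hstack([a,b])[:,:,::-1])
def grn(J):J=J.astype(int);return ((J[...,1]-J[...,0])>12).astype(np.uint8)
for n,I,(x0,y0,x1,y1),z in(("scene",S,(335,255,425,320),20),("top",T,(268,168,322,222),32)):
    J=cv2.resize(I[y0:y1,x0:x1],None,fx=6,fy=6,interpolation=2)
    c=max(cv2.findContours(grn(J),0,1)[0],key=cv2.contourArea)
    x,y,w,h=cv2.boundingRect(c);p=(np.array([x+w/2,y+h/2])+.5)/6-.5+[x0,y0]
    print(n,p,w/6,h/6,plane(n,[p],z)[0].round(1))
E
python3 go.py 428 150 110 74.4
```

```text
clock: 6.97
ee_pos: [458.6, 152.8, 109.3]
tcp_rot: [0.701, -0.7, 0.096, -0.096]
ft_force: [0.9, 0.5, -0.0]
finger_gap: 85.5
clock: 7.38
ee_pos: [429.3, 150.0, 109.4]
tcp_rot: [0.701, -0.7, 0.095, -0.097]
ft_force: [0.3, 0.1, -1.2]
finger_gap: 85.2
scene [380.08333333 278.91666667] 14.666666666666666 17.333333333333332 [628.8 165.5  20. ]
top [294.41666667 194.25      ] 9.666666666666666 10.666666666666666 [627.  164.6  32. ]
pos [429.1 150.  109. ] jaw 74.4 q [ 0.07  0.37  1.75  0.    1.02 -1.22] gap 85.4 F [ 0.1 -0.6  0.6] t 7.5
shift m [-0.0011 -0.001  -0.0003] turn [-0.  -0.   0.1]
```

View pics/e.png

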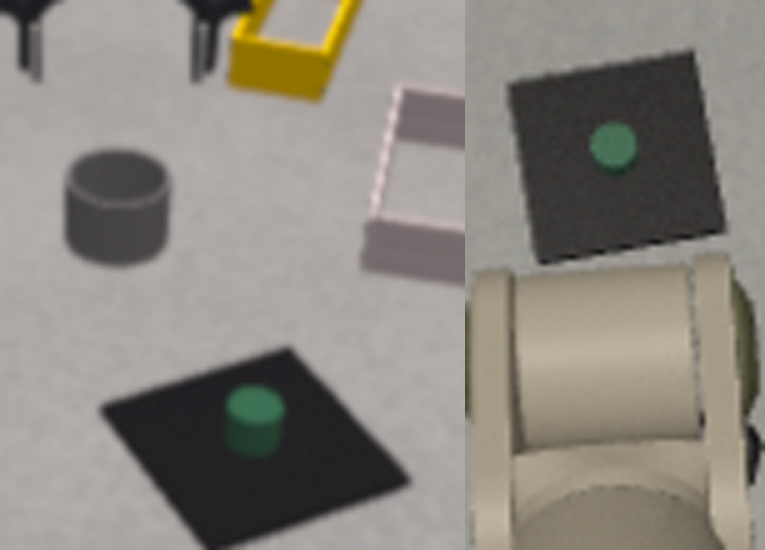

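```bash

python3 -m inch '{"translation":[[-0.0015,0.02,-0.0005],[-0.0015,0.04,-0.0005],[-0.0015,0.06,-0.0005],[-0.0015,0.075,-0.0005],[-0.0015,0.087,-0.0005]],"delta_rot":[[0,0,0],[0,0,0],[0,0,0],[0,0,0],[0,0,0]],"gripper":[100,100,100,100,100]}'
python3 -m inch '{"translation":[[0,0,0],[0,0,0],[0,0,0],[0,0,0],[0,0,0]],"delta_rot":[[0,0,0],[0,0,0],[0,0,0],[0,0,0],[0,0,0]],"gripper":[90,80,70,65,65]}' 20
python3 go.py 629.5 165 110 74.4
```

```text
clock: 7.9
ee_pos: [426.9, 149.9, 20.5]
tcp_rot: [-0.7, 0.701, -0.097, 0.096]
ft_force: [-0.5, 0.3, 0.4]
finger_gap: 85.4
clock: 8.32
ee_pos: [426.9, 150.0, 22.5]
tcp_rot: [0.701, -0.7, 0.096, -0.097]
ft_force: [-0.2, -0.1, -0.3]
finger_gap: 64.1
pos [426.9 150.   22.5] jaw 74.4 q [ 0.08  0.52  1.85 -0.    0.77 -1.22] gap 64.1 F [-0.2 -0.1 -0.3] t 8.3
shift m [ 0.1912 -0.0872  0.0691] turn [-0.  -0.   0.1]
```

```bash

python3 -m inch '{"translation":[[0,-0.01,0],[0,-0.03,0],[0,-0.05,0],[0,-0.07,0],[0,-0.087,0]],"delta_rot":[[0,0,0],[0,0,0],[0,0,0],[0,0,0],[0,0,0]],"gripper":[60,60,60,60,60]}'
python3 -m inch '{"translation":[[0.01,0,0.004],[0.03,0,0.011],[0.055,0,0.02],[0.08,0,0.029],[0.105,0,0.038]],"delta_rot":[[0,0,0],[0,0,0],[0,0,0],[0,0,0],[0,0,0]],"gripper":[60,60,60,60,60]}'
python3 -m inch '{"translation":[[0.025,0,0.009],[0.05,0,0.018],[0.07,0,0.025],[0.081,0,0.029],[0.086,0,0.0311]],"delta_rot":[[0,0,0],[0,0,0],[0,0,0],[0,0,0],[0,0,0]],"gripper":[60,60,60,60,60]}'
python3 -m inch '{"translation":[[0,0,0],[0,0,0],[0,0,0],[0,0.005,0],[0,0.015,0]],"delta_rot":[[0,0,0],[0,0,0],[0,0,0],[0,0,0],[0,0,0]],"gripper":[60,60,60,60,60]}'
python3 go.py 629.3 165 30 74.4
python3 - <<'E'
from v import *
S=grab_frame("scene")
cv2.imwrite("pics/f.png",cv2.resize(S[200:320,320:440],(600,600),interpolation=2)[:,:,::-1])
E
```

```text
clock: 8.73
ee_pos: [426.6, 150.0, 110.5]
tcp_rot: [0.701, -0.7, 0.096, -0.097]
ft_force: [-0.5, 0.0, -1.4]
finger_gap: 64.1
clock: 9.15
ee_pos: [538.9, 158.3, 109.4]
tcp_rot: [0.701, -0.7, 0.096, -0.096]
ft_force: [0.4, 0.1, -0.4]
finger_gap: 64.5
clock: 9.57
ee_pos: [630.3, 164.9, 108.8]
tcp_rot: [0.701, -0.7, 0.096, -0.097]
ft_force: [-0.4, 0.9, -1.5]
finger_gap: 64.3
clock: 9.98
ee_pos: [629.1, 165.1, 94.7]
tcp_rot: [0.701, -0.7, 0.095, -0.097]
ft_force: [0.3, 0.4, -0.5]
finger_gap: 64.2
pos [629.1 165.1  94.7] jaw 74.4 q [ 0.08  0.68  1.2  -0.    1.26 -1.22] gap 64.2 F [ 0.3  0.4 -0.5] t 10.0
shift m [ 0.0001  0.0647 -0.0001] turn [-0.  -0.   0.1]
```

View pics/f.png

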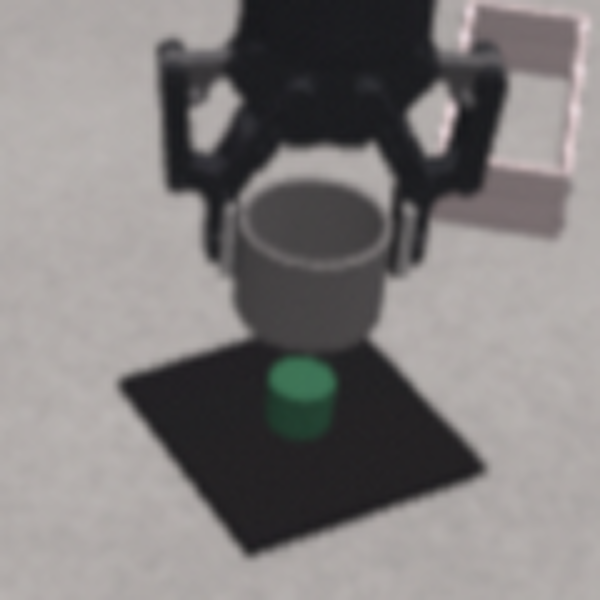

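```bash

python3 -m inch '{"translation":[[0,0.012,0],[0,0.027,0],[0,0.042,0],[0,0.055,0],[0,0.06,0]],"delta_rot":[[0,0,0],[0,0,0],[0,0,0],[0,0,0],[0,0,0]],"gripper":[60,60,60,60,60]}'
python3 -m inch '{"translation":[[0,0.002,0],[0,0.004,0],[0,0.005,0],[0,0.005,0],[0,0.005,0]],"delta_rot":[[0,0,0],[0,0,0],[0,0,0],[0,0,0],[0,0,0]],"gripper":[60,60,60,60,60]}'
```

```text
clock: 10.45
ee_pos: [627.6, 164.9, 31.3]
tcp_rot: [-0.7, 0.701, -0.098, 0.095]
ft_force: [0.2, -0.8, -1.4]
finger_gap: 64.6
clock: 10.87
ee_pos: [629.2, 165.1, 30.3]
tcp_rot: [0.701, -0.7, 0.096, -0.097]
ft_force: [-3.4, -0.9, 5.9]
finger_gap: 64.3
```

```bash

python3 -m inch '{"translation":[[0,0,0],[0,0,0],[0,0,0],[0,0,0],[0,0,0]],"delta_rot":[[0,0,0],[0,0,0],[0,0,0],[0,0,0],[0,0,0]],"gripper":[80,90,100,100,100]}'
python3 -m inch '{"translation":[[0,-0.01,0],[0,-0.03,0],[0,-0.05,0],[0,-0.07,0],[0,-0.09,0]],"delta_rot":[[0,0,0],[0,0,0],[0,0,0],[0,0,0],[0,0,0]],"gripper":[100,100,100,100,100]}'
python3 go.py 450 -7.2 100 74.4
```

```text
clock: 11.28
ee_pos: [629.1, 165.0, 28.8]
tcp_rot: [0.701, -0.701, 0.096, -0.096]
ft_force: [0.5, -0.1, -0.2]
finger_gap: 85.5
clock: 11.7
ee_pos: [629.0, 165.0, 120.6]
tcp_rot: [0.701, -0.7, 0.096, -0.096]
ft_force: [-0.2, 0.1, 0.8]
finger_gap: 85.4
pos [629.  165.  120.6] jaw 74.4 q [ 0.07  0.65  1.17  0.    1.32 -1.22] gap 85.4 F [-0.2  0.1  0.8] t 11.7
shift m [-0.126   0.0205 -0.2141] turn [-0. -0.  0.]
```

```bash

python3 -m inch '{"translation":[[-0.012,0,-0.02],[-0.03,0,-0.05],[-0.045,0,-0.08],[-0.065,0.01,-0.11],[-0.085,0.02,-0.144]],"delta_rot":[[0,0,0],[0,0,0],[0,0,0],[0,0,0],[0,0,0]],"gripper":[100,100,100,100,100]}'
python3 -m inch '{"translation":[[-0.018,0,-0.03],[-0.032,0,-0.054],[-0.041,0,-0.0701],[-0.041,0.01,-0.0701],[-0.041,0.02,-0.0701]],"delta_rot":[[0,0,0],[0,0,0],[0,0,0],[0,0,0],[0,0,0]],"gripper":[100,100,100,100,100]}'
python3 - <<'E'
from v import *
S=grab_frame("scene");T=grab_frame("top")
a=cv2.resize(S[190:320,250:440],(760,520),interpolation=2)
cv2.imwrite("pics/g.png",a[:,:,::-1])
b=cv2.resize(T[168:222,268:322],None,fx=6,fy=6,interpolation=2).astype(int)
c=max(cv2.findContours(((b[...,1]-b[...,0])>12).astype(np.uint8),0,1)[0],key=cv2.contourArea);x,y,w,h=cv2.boundingRect(c)
p=(np.array([x+w/2,y+h/2])+.5)/6-.5+[268,168];print(p,w/6,h/6,plane("top",[p],32))
cv2.imwrite("pics/g2.png",np.hstack([cv2.resize(T[168:222,268:322],(540,540),interpolation=2)])[:,:,::-1])
E
python3 go.py 450 -7.2 12 74.4
```

```text
clock: 12.12
ee_pos: [507.6, 48.7, 99.8]
tcp_rot: [0.701, -0.701, 0.095, -0.097]
ft_force: [0.7, -0.4, 0.0]
finger_gap: 85.0
clock: 12.53
ee_pos: [450.0, -8.1, 79.8]
tcp_rot: [-0.7, 0.701, -0.096, 0.098]
ft_force: [1.0, -0.8, -0.2]
finger_gap: 85.4
[294.5  194.25] 9.833333333333334 10.666666666666666 [[626.96353203 164.3311695   32.        ]]
pos [449.6  -7.4  78.6] jaw 74.3 q [-0.28  0.41  1.8   0.    0.93 -1.58] gap 85.3 F [-0.5  0.2  0.3] t 12.6
shift m [0.0004 0.0666 0.0003] turn [-0.  -0.1 -0.1]
```

View pics/g.png

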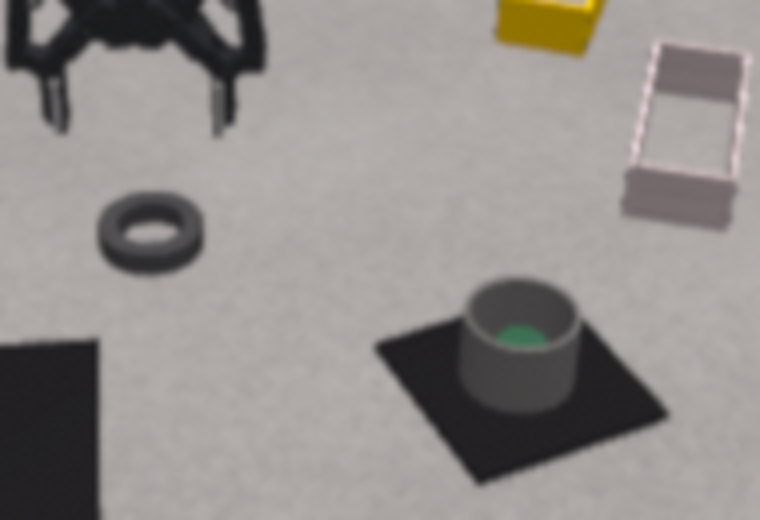

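View pics/g2.png

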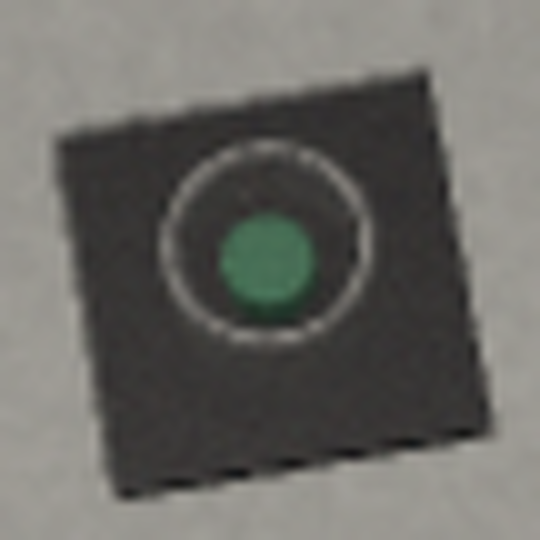

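```bash
python3 - <<'E'
from v import *
print(plane("top",[(294.15,191.7)],53),plane("top",[(294.3,193.5)],32))
E
python3 -m inch '{"translation":[[0.0004,0.015,0],[0.0004,0.03,0],[0.0004,0.045,0],[0.0004,0.058,0],[0.0004,0.0665,0]],"delta_rot":[[0,0,0],[0,0,0],[0,0,0],[0,0,0],[0,0,0]],"gripper":[100,100,100,100,100]}'
python3 -m inch '{"translation":[[0,0,0],[0,0,0],[0,0,0],[0,0,0],[0,0,0]],"delta_rot":[[0,0,0],[0,0,0],[0,0,0],[0,0,0],[0,0,0]],"gripper":[90,80,70,65,60]}' 50
python3 go.py 629.3 165 130 74.4
```

```text
[[628.83439055 164.39443054  53.        ]] [[629.35236734 164.97219835  32.        ]]
clock: 13.05
ee_pos: [450.6, -7.2, 12.0]
tcp_rot: [-0.701, 0.701, -0.096, 0.096]
ft_force: [-0.2, 0.8, -0.1]
finger_gap: 85.3
clock: 13.47
ee_pos: [450.8, -7.2, 13.9]
tcp_rot: [-0.701, 0.701, -0.095, 0.097]
ft_force: [-1.5, 1.3, 9.6]
finger_gap: 63.6
pos [450.8  -7.2  13.9] jaw 74.4 q [-0.28  0.54  1.87  0.    0.74 -1.58] gap 63.6 F [-1.5  1.3  9.6] t 13.5
shift m [ 0.1258 -0.1159  0.2139] turn [-0.  -0.   0.1]
```

```bash

python3 -m inch '{"translation":[[0,-0.005,0],[0,-0.012,0],[0,-0.02,0],[0,-0.028,0],[0,-0.035,0]],"delta_rot":[[0,0,0],[0,0,0],[0,0,0],[0,0,0],[0,0,0]],"gripper":[55,55,55,55,55]}'
python3 -m inch '{"translation":[[0,-0.015,0],[0,-0.035,0],[0,-0.055,0],[0,-0.075,0],[0,-0.085,0]],"delta_rot":[[0,0,0],[0,0,0],[0,0,0],[0,0,0],[0,0,0]],"gripper":[55,55,55,55,55]}'
python3 - <<'E'
from v import *
S=grab_frame("scene")
cv2.imwrite("pics/h.png",cv2.resize(S[170:270,240:340],(500,500),interpolation=2)[:,:,::-1])
E
python3 go.py 629.2 165 130 74.4
```

```text
clock: 13.88
ee_pos: [450.5, -7.4, 48.5]
tcp_rot: [-0.7, 0.701, -0.096, 0.096]
ft_force: [0.2, -0.6, -2.2]
finger_gap: 63.6
clock: 14.3
ee_pos: [450.9, -7.5, 135.0]
tcp_rot: [-0.7, 0.701, -0.095, 0.097]
ft_force: [0.6, 0.2, -2.2]
finger_gap: 63.5
pos [451.4  -7.6 135.8] jaw 74.4 q [-0.28  0.32  1.73 -0.    1.08 -1.58] gap 63.3 F [ 1.   0.5 -0.2] t 14.3
shift m [0.1247 0.0065 0.2141] turn [ 0.  -0.   0.3]
```

View pics/h.png

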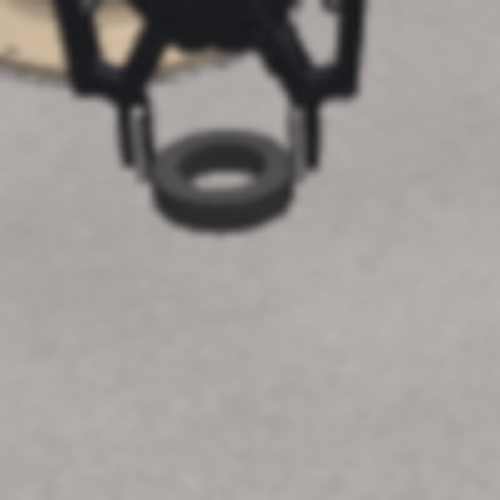

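```bash
python3 - <<'E'
from v import *
S=cv2.imread("pics/h.png")[:,:,::-1].astype(int)
# ring colour is grey ~60, gripper ~30
m=((S.max(2)>42)&(S.max(2)<95)).astype(np.uint8);m[:125]=0;m[240:]=0;m[:,:150]=0;m[:,300:]=0
c=max(cv2.findContours(m,0,1)[0],key=cv2.contourArea);x,y,w,h=cv2.boundingRect(c);print(x,y,w,h)
p=(np.array([x+w/2,y+h/2])+.5)/5-.5+[240,170];print(p,plane("scene",[p],131),plane("scene",[p],128))
print(proj("scene",[451.4,-7.6,131]))
E
```

```text
150 125 150 107
[284.6 205.3] [[451.57948771  -8.68678319 131.        ]] [[446.74227656  -7.94510967 128.        ]]
[[285.0539996  205.19646418]]
```

```bash

python3 -m inch '{"translation":[[0.006,0,0.011],[0.02,0,0.034],[0.035,0,0.06],[0.05,0,0.086],[0.065,0,0.112]],"delta_rot":[[0,0,0],[0,0,0],[0,0,0],[0,0,0],[0,0,0]],"gripper":[55,55,55,55,55]}'
python3 -m inch '{"translation":[[0.015,0,0.026],[0.03,0,0.052],[0.045,0,0.077],[0.055,0,0.094],[0.0595,0,0.102]],"delta_rot":[[0,0,0],[0,0,0],[0,0,0],[0,0,0],[0,0,0]],"gripper":[55,55,55,55,55]}'
python3 -m inch '{"translation":[[0,0,0],[0,0,0],[0,0.01,0],[0,0.025,0],[0,0.04,0]],"delta_rot":[[0,0,0],[0,0,0],[0,0,0],[0,0,0],[0,0,0]],"gripper":[55,55,55,55,55]}'
python3 go.py 628.9 164.8 68 74.4
```

```text
clock: 14.77
ee_pos: [543.9, 84.8, 131.3]
tcp_rot: [-0.701, 0.701, -0.097, 0.096]
ft_force: [0.6, -0.4, -1.8]
finger_gap: 63.1
clock: 15.18
ee_pos: [629.0, 168.0, 130.4]
tcp_rot: [0.701, -0.701, 0.096, -0.095]
ft_force: [-1.9, -1.3, -3.4]
finger_gap: 63.2
clock: 15.6
ee_pos: [627.3, 164.6, 91.4]
tcp_rot: [-0.7, 0.701, -0.096, 0.096]
ft_force: [-0.0, 0.4, -2.9]
finger_gap: 63.6
pos [627.3 164.6  91.4] jaw 74.3 q [ 0.07  0.68  1.21 -0.    1.25 -1.22] gap 63.6 F [-0.   0.4 -2.9] t 15.6
shift m [0.0015 0.0234 0.0006] turn [ 0.  -0.1 -0. ]
```

```bash

python3 -m inch '{"translation":[[0.0003,0.006,0],[0.0003,0.012,0],[0.0003,0.016,0],[0.0003,0.018,0],[0.0003,0.018,0]],"delta_rot":[[0,0,0],[0,0,0],[0,0,0],[0,0,0],[0,0,0]],"gripper":[55,55,55,55,55]}'
python3 go.py 628.9 164.8 68 74.4
python3 -m inch '{"translation":[[0,0.001,0],[0,0.002,0],[0,0.003,0],[0,0.004,0],[0,0.004,0]],"delta_rot":[[0,0,0],[0,0,0],[0,0,0],[0,0,0],[0,0,0]],"gripper":[55,55,55,55,55]}'
python3 go.py 628.9 164.8 68 74.4
```

```text
clock: 16.02
ee_pos: [628.2, 165.0, 74.3]
tcp_rot: [0.701, -0.701, 0.096, -0.096]
ft_force: [-0.0, -0.6, -2.9]
finger_gap: 63.5
pos [628.2 165.   74.3] jaw 74.4 q [ 0.07  0.7   1.23  0.    1.22 -1.22] gap 63.5 F [-0.  -0.6 -2.9] t 16.0
shift m [ 0.0007  0.0063 -0.    ] turn [-0. -0.  0.]
clock: 16.43
ee_pos: [628.2, 165.1, 70.2]
tcp_rot: [-0.701, 0.701, -0.096, 0.096]
ft_force: [0.4, -0.9, -2.4]
finger_gap: 63.6
pos [628.2 165.1  70.2] jaw 74.4 q [ 0.08  0.7   1.23 -0.    1.21 -1.22] gap 63.6 F [ 0.4 -0.9 -2.4] t 16.4
shift m [ 0.0008  0.0022 -0.0001] turn [ 0. -0. -0.]
```

```bash

python3 -m inch '{"translation":[[0.0005,0.0005,0],[0.0005,0.001,0],[0.0005,0.0015,0],[0.0005,0.002,0],[0.0005,0.002,0]],"delta_rot":[[0,0,0],[0,0,0],[0,0,0],[0,0,0],[0,0,0]],"gripper":[55,55,55,55,55]}'
python3 -m inch '{"translation":[[0,0.0005,0],[0,0.001,0],[0,0.0015,0],[0,0.0015,0],[0,0.0015,0]],"delta_rot":[[0,0,0],[0,0,0],[0,0,0],[0,0,0],[0,0,0]],"gripper":[55,55,55,55,55]}'
```

```text
clock: 16.85
ee_pos: [628.7, 165.0, 68.2]
tcp_rot: [-0.701, 0.701, -0.096, 0.096]
ft_force: [1.0, -0.2, -3.7]
finger_gap: 63.4
clock: 17.27
ee_pos: [628.7, 165.0, 67.1]
tcp_rot: [0.701, -0.701, 0.096, -0.096]
ft_force: [-2.0, 0.3, 0.6]
finger_gap: 63.3
```

Contact: the weight's load has gone from the wrist. Release and rise.

```bash

python3 -m inch '{"translation":[[0,0,0],[0,0,0],[0,0,0],[0,0,0],[0,0,0]],"delta_rot":[[0,0,0],[0,0,0],[0,0,0],[0,0,0],[0,0,0]],"gripper":[75,80,85,95,100]}'
python3 -m inch '{"translation":[[0,-0.005,0],[0,-0.02,0],[0,-0.04,0],[0,-0.06,0],[0,-0.075,0]],"delta_rot":[[0,0,0],[0,0,0],[0,0,0],[0,0,0],[0,0,0]],"gripper":[100,100,100,100,100]}'
python3 go.py 459.5 -393 100 71.7
```

```text
clock: 17.68
ee_pos: [628.8, 165.0, 67.0]
tcp_rot: [0.701, -0.701, 0.096, -0.096]
ft_force: [0.2, 0.3, 0.0]
finger_gap: 85.2
clock: 18.1
ee_pos: [629.1, 165.0, 144.0]
tcp_rot: [0.701, -0.7, 0.095, -0.097]
ft_force: [0.0, 0.3, -0.2]
finger_gap: 85.6
pos [629.1 165.  144. ] jaw 74.4 q [ 0.07  0.63  1.14 -0.    1.37 -1.22] gap 85.6 F [ 0.   0.3 -0.2] t 18.1
shift m [-0.013   0.0436 -0.5831] turn [-0.   2.7  0.1]
```

```bash

python3 -m inch '{"translation":[[-0.0005,0,-0.02],[-0.001,0,-0.058],[-0.002,0,-0.096],[-0.003,0,-0.134],[-0.004,0,-0.172]],"delta_rot":[[0,0.3,0],[0,0.6,0],[0,0.9,0],[0,1.2,0],[0,1.5,0]],"gripper":[100,100,100,80,60]}'
python3 go.py 459.5 -393 100 71.7
python3 - <<'E'
from v import *
T=grab_frame("top");S=grab_frame("scene")
cv2.imwrite("pics/i.png",np.hstack([cv2.resize(T[160:225,265:330],(400,400),interpolation=2),cv2.resize(S[225:320,335:430],(400,400),interpolation=2)])[:,:,::-1])
E
```

```text
clock: 18.52
ee_pos: [577.8, -0.9, 142.4]
tcp_rot: [-0.699, 0.699, -0.105, 0.105]
ft_force: [1.1, -1.0, 0.3]
finger_gap: 64.1
pos [577.8  -0.9 142.4] jaw 72.9 q [-0.21  0.51  1.37 -0.    1.26 -1.48] gap 64.1 F [ 1.1 -1.   0.3] t 18.5
shift m [ 0.0023  0.0424 -0.4095] turn [-0.   1.2  0. ]
```

View pics/i.png

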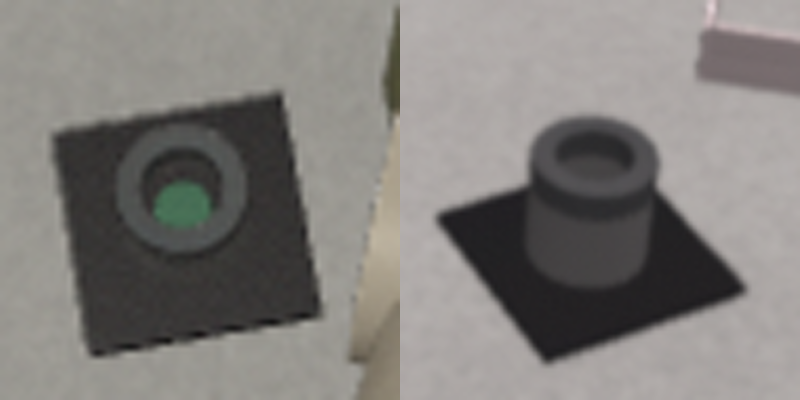

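The first box is good: the ring sits level and centred on the tube, with the button visible in the hole. Now the dumb-bell.

```bash

python3 -m inch '{"translation":[[0.0005,0,-0.033],[0.0005,0,-0.068],[0.001,0,-0.103],[0.001,0,-0.138],[0.001,0,-0.173]],"delta_rot":[[0,0.3,0],[0,0.6,0],[0,0.9,0],[0,1.2,0],[0,1.2,0]],"gripper":[60,50,50,50,50]}'
python3 -m inch '{"translation":[[0,0,-0.035],[0,0.01,-0.07],[0,0.02,-0.105],[0,0.03,-0.14],[0,0.04,-0.175]],"delta_rot":[[0,0,0],[0,0,0],[0,0,0],[0,0,0],[0,0,0]],"gripper":[50,50,50,50,50]}'
python3 -m inch '{"translation":[[0,0,-0.03],[0,0,-0.05],[0,0,-0.06],[0,0,-0.06],[0,0,-0.06]],"delta_rot":[[0,0,0],[0,0,0],[0,0,0],[0,0,0],[0,0,0]],"gripper":[50,50,50,50,50]}'
python3 go.py 459.5 -393 50 71.7
```

```text
clock: 19.03
ee_pos: [528.2, -166.2, 142.4]
tcp_rot: [-0.698, 0.698, -0.112, 0.113]
ft_force: [0.8, 0.2, 0.6]
finger_gap: 42.5
clock: 19.45
ee_pos: [473.2, -332.6, 101.9]
tcp_rot: [-0.698, 0.698, -0.112, 0.113]
ft_force: [0.9, -0.0, 0.9]
finger_gap: 42.4
clock: 19.87
ee_pos: [455.0, -387.5, 102.0]
tcp_rot: [0.698, -0.698, 0.113, -0.113]
ft_force: [0.4, -0.3, 0.4]
finger_gap: 43.0
pos [ 455.  -387.5  102. ] jaw 71.7 q [-0.9   0.59  1.36  0.    1.19 -2.15] gap 43.0 F [ 0.4 -0.3  0.4] t 19.9
shift m [ 0.006   0.052  -0.0038] turn [-0. -0.  0.]
```

```bash

python3 -m inch '{"translation":[[0.003,0.01,-0.002],[0.006,0.025,-0.0038],[0.006,0.045,-0.0038],[0.006,0.062,-0.0038],[0.006,0.078,-0.0038]],"delta_rot":[[0,0,0],[0,0,0],[0,0,0],[0,0,0],[0,0,0]],"gripper":[50,50,50,50,50]}'
python3 -m inch '{"translation":[[0,0,0],[0,0,0],[0,0,0],[0,0,0],[0,0,0]],"delta_rot":[[0,0,0],[0,0,0],[0,0,0],[0,0,0],[0,0,0]],"gripper":[40,30,20,10,8]}' 30
python3 -m inch '{"translation":[[0,0,0],[0,0,0],[0,0,0],[0,0,0],[0,0,0]],"delta_rot":[[0,0,0],[0,0,0],[0,0,0],[0,0,0],[0,0,0]],"gripper":[8,8,8,8,8]}'
python3 go.py 459.5 -393 24 71.7
```

```text
clock: 20.28
ee_pos: [459.8, -392.1, 22.4]
tcp_rot: [0.698, -0.698, 0.112, -0.112]
ft_force: [-0.0, -0.8, -0.7]
finger_gap: 43.1
clock: 20.7
ee_pos: [459.5, -393.9, 24.9]
tcp_rot: [-0.698, 0.699, -0.112, 0.113]
ft_force: [0.2, 0.0, 0.0]
finger_gap: 6.9
clock: 21.12
ee_pos: [459.2, -393.9, 24.3]
tcp_rot: [-0.698, 0.698, -0.112, 0.113]
ft_force: [-0.8, 1.0, 4.6]
finger_gap: 6.9
pos [ 459.2 -393.9   24.3] jaw 71.7 q [-0.9   0.7   1.41  0.    1.03 -2.16] gap 6.9 F [-0.8  1.   4.6] t 21.1
shift m [-0.      0.0003  0.0009] turn [ 0. -0.  0.]
```

```bash

python3 - <<'E'
from v import *
S=grab_frame("scene")
cv2.imwrite("pics/j.png",cv2.resize(S[225:315,75:165],(540,540),interpolation=2)[:,:,::-1])
p=read_state()["ee_pos"];print((proj("scene",[p,[p[0],p[1],0]])-[75,225]+.5)*6)
E
```

```text
[[271.67852469 275.61133321]
 [289.26553423 324.3661687 ]]
```

View pics/j.png

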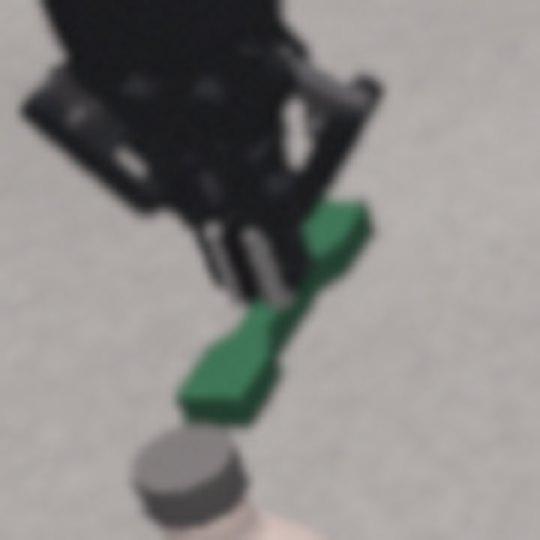

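```bash

python3 -m inch '{"translation":[[0,-0.005,0],[0,-0.01,0],[0,-0.01,0],[0,-0.01,0],[0,-0.01,0]],"delta_rot":[[0,0,0],[0,0,0],[0,0,0],[0,0,0],[0,0,0]],"gripper":[20,50,50,50,50]}'
python3 -m inch '{"translation":[[0,0.006,0],[0,0.012,0],[0,0.017,0],[0,0.02,0],[0,0.02,0]],"delta_rot":[[0,0,0],[0,0,0],[0,0,0],[0,0,0],[0,0,0]],"gripper":[50,50,50,50,50]}'
python3 -m inch '{"translation":[[0,0,0],[0,0,0],[0,0,0],[0,0,0],[0,0,0]],"delta_rot":[[0,0,0],[0,0,0],[0,0,0],[0,0,0],[0,0,0]],"gripper":[40,32,28,28,28]}'
python3 go.py 459.5 -393 12 71.7
```

```text
clock: 21.58
ee_pos: [459.0, -393.7, 33.7]
tcp_rot: [0.698, -0.698, 0.113, -0.113]
ft_force: [0.1, 0.8, 0.4]
finger_gap: 42.8
clock: 22.0
ee_pos: [458.8, -393.4, 12.7]
tcp_rot: [0.699, -0.698, 0.113, -0.112]
ft_force: [-0.0, 0.1, 0.0]
finger_gap: 42.7
clock: 22.42
ee_pos: [459.2, -393.8, 14.0]
tcp_rot: [-0.698, 0.698, -0.113, 0.113]
ft_force: [0.3, 0.4, 0.3]
finger_gap: 24.0
pos [ 459.2 -393.8   14. ] jaw 71.7 q [-0.9   0.71  1.42 -0.    1.01 -2.16] gap 24.0 F [0.3 0.4 0.3] t 22.4
shift m [0.0001 0.002  0.0009] turn [ 0. -0.  0.]
```

```bash

python3 -m inch '{"translation":[[0,0.001,0],[0,0.002,0],[0,0.002,0],[0,0.002,0],[0,0.002,0]],"delta_rot":[[0,0,0],[0,0,0],[0,0,0],[0,0,0],[0,0,0]],"gripper":[28,24,18,12,6]}'
python3 -m inch '{"translation":[[0,0,0],[0,0,0],[0,0,0],[0,0,0],[0,0,0]],"delta_rot":[[0,0,0],[0,0,0],[0,0,0],[0,0,0],[0,0,0]],"gripper":[5,5,5,5,5]}'
python3 go.py 459.5 -393 12 71.7
```

```text
clock: 22.83
ee_pos: [459.1, -393.7, 11.8]
tcp_rot: [0.698, -0.698, 0.113, -0.113]
ft_force: [-0.2, 1.2, -1.2]
finger_gap: 11.3
clock: 23.25
ee_pos: [459.1, -393.7, 11.8]
tcp_rot: [0.698, -0.698, 0.113, -0.113]
ft_force: [0.6, -0.6, -0.1]
finger_gap: 11.2
pos [ 459.1 -393.7   11.8] jaw 71.7 q [-0.9   0.71  1.42  0.    1.01 -2.16] gap 11.2 F [ 0.6 -0.6 -0.1] t 23.2
shift m [ 0.0001 -0.0002  0.0008] turn [-0. -0.  0.]
```

```bash

python3 -m inch '{"translation":[[0,-0.01,0],[0,-0.03,0],[0,-0.05,0],[0,-0.07,0],[0,-0.085,0]],"delta_rot":[[0,0,0],[0,0,0],[0,0,0],[0,0,0],[0,0,0]],"gripper":[5,5,5,5,5]}'
python3 go.py 621.3 -128.8 100 80.6
```

```text
clock: 23.67
ee_pos: [459.4, -394.0, 99.4]
tcp_rot: [-0.698, 0.699, -0.112, 0.113]
ft_force: [-1.3, 0.0, -0.9]
finger_gap: 10.6
pos [ 459.4 -394.    99.4] jaw 71.7 q [-0.9   0.6   1.34  0.    1.2  -2.16] gap 10.6 F [-1.3  0.  -0.9] t 23.7
shift m [ 0.0703 -0.0009  0.3027] turn [ 0.1 -8.9  0.1]
```

```bash

python3 -m inch '{"translation":[[0.003,0,0.013],[0.009,0,0.04],[0.017,0,0.073],[0.025,0,0.106],[0.032,0,0.139]],"delta_rot":[[0,-1,0],[0,-2,0],[0,-3,0],[0,-4,0],[0,-4.4,0]],"gripper":[5,5,5,5,5]}'
python3 go.py 621.3 -128.8 100 80.6
```

```text
clock: 24.08
ee_pos: [533.8, -269.6, 96.4]
tcp_rot: [0.702, -0.702, 0.085, -0.085]
ft_force: [1.1, -0.3, 0.7]
finger_gap: 11.0
pos [ 533.8 -269.6   96.4] jaw 76.1 q [-0.67  0.6   1.37  0.    1.18 -1.99] gap 11.0 F [ 1.1 -0.3  0.7] t 24.1
shift m [ 0.0512 -0.0035  0.1577] turn [-0.  -4.5 -0. ]
```

```bash

python3 -m inch '{"translation":[[0.01,0,0.033],[0.021,0,0.066],[0.032,0,0.099],[0.042,0,0.13],[0.048,0,0.149]],"delta_rot":[[0,-1,0],[0,-2,0],[0,-3,0],[0,-4,0],[0,-4.5,0]],"gripper":[5,5,5,5,5]}'
python3 -m inch '{"translation":[[0,0,0],[0,0.01,0],[0,0.025,0],[0,0.04,0],[0,0.045,0]],"delta_rot":[[0,0,0],[0,0,0],[0,0,0],[0,0,0],[0,0,0]],"gripper":[5,5,5,5,5]}'
python3 -m inch '{"translation":[[0,0,0],[0,0,0],[0,0,0],[0,0,0],[0,0,0]],"delta_rot":[[0,0,0],[0,0,0],[0,0,0],[0,0,0],[0,0,0]],"gripper":[5,5,5,5,5]}'
python3 go.py 621.3 -128.8 21 80.6
python3 - <<'E'
from v import *
S=grab_frame("scene");s=read_state();z=s["ee_pos"][2]-11.8+8
J=cv2.resize(S[225:360,190:310],None,fx=6,fy=6,interpolation=2).astype(int);m=((J[...,1]-J[...,0])>12).astype(np.uint8)
c=np.vstack([k for k in cv2.findContours(m,0,1)[0] if cv2.contourArea(k)>300]);x,y,w,h=cv2.boundingRect(c)
p=(np.array([x+w/2,y+h/2])+.5)/6-.5+[190,225];print(w/6,h/6,p,plane("scene",[p],z),s["ee_pos"])
E
```

```text
clock: 24.5
ee_pos: [616.7, -134.7, 96.3]
tcp_rot: [0.705, -0.704, 0.057, -0.056]
ft_force: [-0.6, 0.0, -0.3]
finger_gap: 11.1
clock: 24.92
ee_pos: [613.8, -139.1, 48.8]
tcp_rot: [0.705, -0.704, 0.06, -0.057]
ft_force: [-0.6, 0.8, -1.1]
finger_gap: 11.0
clock: 25.33
ee_pos: [615.9, -139.0, 52.5]
tcp_rot: [-0.705, 0.705, -0.058, 0.059]
ft_force: [-1.1, -0.6, -0.4]
finger_gap: 11.2
pos [ 615.9 -139.    52.5] jaw 80.6 q [-0.41  0.7   1.31 -0.    1.14 -1.82] gap 11.2 F [-1.1 -0.6 -0.4] t 25.3
shift m [0.0037 0.0315 0.011 ] turn [ 0.  -0.   0.1]
16.0 44.0 [235.91666667 290.58333333] [[ 618.82185297 -145.07899247   48.5913759 ]] [ 615.82924056 -138.96551539   52.3913759 ]
```

```bash

python3 -m inch '{"translation":[[0.002,0.002,0.005],[0.0042,0.01,0.011],[0.0042,0.02,0.011],[0.0042,0.028,0.011],[0.0042,0.031,0.011]],"delta_rot":[[0,0,0],[0,0,0],[0,0,0],[0,0,0],[0,0,0]],"gripper":[5,5,5,5,5]}'
python3 -m inch '{"translation":[[0,0.0005,0],[0,0.001,0],[0,0.0015,0],[0,0.0015,0],[0,0.0015,0]],"delta_rot":[[0,0,0],[0,0,0],[0,0,0],[0,0,0],[0,0,0]],"gripper":[5,5,5,5,5]}'
python3 go.py 621.8 -128.8 20 80.6
```

```text
clock: 25.8
ee_pos: [620.9, -128.0, 19.7]
tcp_rot: [0.705, -0.704, 0.059, -0.057]
ft_force: [-8.6, 4.5, 21.2]
finger_gap: 11.2
clock: 26.22
ee_pos: [621.1, -128.2, 19.7]
tcp_rot: [0.705, -0.704, 0.058, -0.058]
ft_force: [-4.7, 3.2, 11.1]
finger_gap: 10.9
pos [ 621.1 -128.2   19.7] jaw 80.6 q [-0.39  0.74  1.32  0.    1.08 -1.8 ] gap 10.9 F [-4.7  3.2 11.1] t 26.2
shift m [ 0.0008 -0.0003 -0.0005] turn [-0.  -0.  -0.1]
```

Seated on the plate, with 11 N of contact. Release and rise, heading for the frame.

```bash

python3 -m inch '{"translation":[[0,-0.0005,0],[0,-0.0005,0],[0,-0.0005,0],[0,-0.0005,0],[0,-0.0005,0]],"delta_rot":[[0,0,0],[0,0,0],[0,0,0],[0,0,0],[0,0,0]],"gripper":[20,30,40,50,50]}'
python3 -m inch '{"translation":[[0,-0.02,0],[0,-0.045,0],[0,-0.07,0],[0,-0.095,0],[0,-0.12,0]],"delta_rot":[[0,0,0],[0,0,0],[0,0,0],[0,0,0],[0,0,0]],"gripper":[50,60,80,100,100]}'
python3 go.py 446.7 350.8 110 60.7
```

```text
clock: 26.63
ee_pos: [621.5, -128.7, 19.5]
tcp_rot: [0.705, -0.705, 0.058, -0.058]
ft_force: [0.5, 2.0, 0.2]
finger_gap: 42.5
clock: 27.05
ee_pos: [621.4, -128.6, 140.9]
tcp_rot: [0.705, -0.705, 0.058, -0.058]
ft_force: [0.3, -0.4, 0.5]
finger_gap: 84.4
pos [ 621.4 -128.6  140.9] jaw 80.6 q [-0.39  0.61  1.2  -0.    1.34 -1.8 ] gap 84.4 F [ 0.3 -0.4  0.5] t 27.1
shift m [-0.2509  0.031   0.4443] turn [ 0.  19.9 -0. ]
```

```bash

python3 -m inch '{"translation":[[-0.01,0,0.018],[-0.028,0,0.05],[-0.046,0,0.082],[-0.065,0,0.115],[-0.084,0,0.148]],"delta_rot":[[0,0,0],[0,0,0],[0,0,0],[0,0,0],[0,0,0]],"gripper":[100,100,100,100,100]}'
python3 -m inch '{"translation":[[-0.018,0,0.032],[-0.036,0,0.064],[-0.054,0,0.096],[-0.072,0,0.127],[-0.089,0,0.158]],"delta_rot":[[0,0,0],[0,0,0],[0,0,0],[0,0,0],[0,0,0]],"gripper":[100,100,100,100,100]}'
python3 -m inch '{"translation":[[-0.017,0,0.03],[-0.034,0,0.06],[-0.051,0,0.09],[-0.065,0.015,0.115],[-0.076,0.03,0.137]],"delta_rot":[[0,4,0],[0,8,0],[0,12,0],[0,16,0],[0,19.9,0]],"gripper":[100,100,100,100,100]}'
python3 go.py 446.7 350.8 28 60.7
python3 - <<'E'
from v import *
T=grab_frame("top")
cv2.imwrite("pics/k.png",cv2.resize(T[155:245,345:435],(540,540),interpolation=2)[:,:,::-1])
x0,y0=355,160
J=cv2.resize(T[160:240,355:420],None,fx=6,fy=6,interpolation=2).astype(int)
def rect(m,z):
    c=max(cv2.findContours(m.astype(np.uint8),0,1)[0],key=cv2.contourArea)
    Y=plane("top",(cv2.boxPoints(cv2.minAreaRect(c))+.5)/6-.5+[x0,y0],z);d=np.roll(Y,-1,0)-Y
    print(Y.mean(0).round(1),np.linalg.norm(d,axis=1).round(1)[:2],np.degrees(np.arctan2(d[:2,1],d[:2,0])).round(1))
rect((J[...,1]-J[...,0])>12,24);rect(J.max(2)<105,8)
E
```

```text
clock: 27.47
ee_pos: [562.1, 32.4, 139.8]
tcp_rot: [0.705, -0.705, 0.058, -0.058]
ft_force: [1.0, -0.1, 0.6]
finger_gap: 85.0
clock: 27.88
ee_pos: [500.1, 203.1, 139.8]
tcp_rot: [0.705, -0.705, 0.058, -0.058]
ft_force: [0.7, -0.0, -0.0]
finger_gap: 85.4
clock: 28.3
ee_pos: [447.8, 351.2, 110.1]
tcp_rot: [0.684, -0.683, 0.179, -0.18]
ft_force: [0.8, 0.1, -0.9]
finger_gap: 85.6
pos [447.8 351.2 110.1] jaw 60.5 q [ 0.46  0.54  1.44  0.    1.17 -0.6 ] gap 85.6 F [ 0.8  0.1 -0.9] t 28.3
shift m [-0.0008  0.0821 -0.001 ] turn [-0.1 -0.2  0.1]
[ 620.4 -129.1   24. ] [120.3  27.9] [ -9.1 -98. ]
[ 621.2 -128.9    8. ] [193.1 124.6] [ -9.3 -98.6]
```

View pics/k.png

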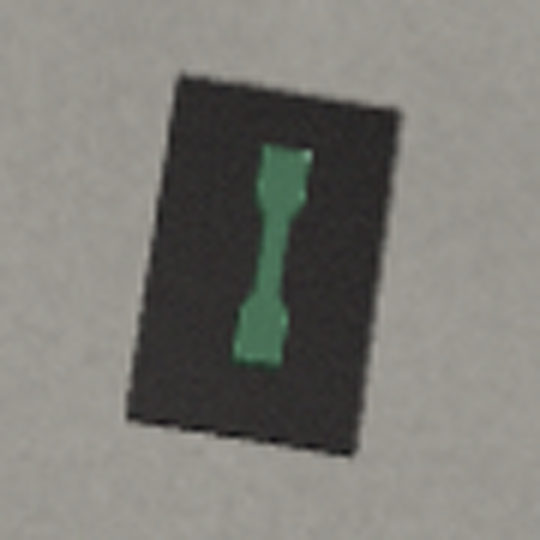

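```bash

python3 -m inch '{"translation":[[-0.0008,0.02,-0.001],[-0.0008,0.04,-0.001],[-0.0008,0.06,-0.001],[-0.0008,0.08,-0.001],[-0.0008,0.092,-0.001]],"delta_rot":[[0,0,0],[0,0,0],[0,0,0],[0,0,0],[0,0,0]],"gripper":[100,100,100,100,100]}'
python3 -m inch '{"translation":[[0,0,0],[0,0,0],[0,0,0],[0,0,0],[0,0,0]],"delta_rot":[[0,0,0],[0,0,0],[0,0,0],[0,0,0],[0,0,0]],"gripper":[90,80,70,65,60]}' 60
python3 -m inch '{"translation":[[0,0,0],[0,-0.003,0],[0,-0.008,0],[0,-0.014,0],[0,-0.02,0]],"delta_rot":[[0,0,0],[0,0,0],[0,0,0],[0,0,0],[0,0,0]],"gripper":[55,55,55,55,55]}'
python3 -m inch '{"translation":[[0,-0.015,0],[0,-0.04,0],[0,-0.065,0],[0,-0.085,0],[0,-0.09,0]],"delta_rot":[[0,0,0],[0,0,0],[0,0,0],[0,0,0],[0,0,0]],"gripper":[55,55,55,55,55]}'
python3 go.py 621.8 -128.9 128 80.6
```

```text
clock: 28.77
ee_pos: [446.7, 348.2, 15.9]
tcp_rot: [-0.684, 0.685, -0.18, 0.178]
ft_force: [-0.6, -0.2, -0.4]
finger_gap: 85.5
clock: 29.18
ee_pos: [447.7, 348.8, 18.7]
tcp_rot: [0.684, -0.684, 0.179, -0.179]
ft_force: [-0.4, 0.4, 2.5]
finger_gap: 64.7
clock: 29.6
ee_pos: [447.3, 348.7, 38.3]
tcp_rot: [-0.684, 0.684, -0.179, 0.179]
ft_force: [0.7, -0.4, -2.9]
finger_gap: 65.0
clock: 30.02
ee_pos: [448.4, 349.3, 131.5]
tcp_rot: [0.685, -0.683, 0.177, -0.181]
ft_force: [1.6, -0.3, -1.9]
finger_gap: 65.1
pos [448.4 349.3 131.5] jaw 60.7 q [ 0.45  0.51  1.42  0.    1.21 -0.61] gap 65.1 F [ 1.6 -0.3 -1.9] t 30.0
shift m [ 0.3853  0.0032 -0.332 ] turn [ -0.2 -19.9   0.2]
```

```bash

python3 -m inch '{"translation":[[0.009,0,-0.008],[0.03,0,-0.026],[0.054,0,-0.047],[0.079,0,-0.068],[0.104,0,-0.09]],"delta_rot":[[0,0,0],[0,0,0],[0,0,0],[0,0,0],[0,0,0]],"gripper":[55,55,55,55,55]}'
python3 -m inch '{"translation":[[0.025,0,-0.0215],[0.05,0,-0.043],[0.075,0,-0.0645],[0.1,0,-0.086],[0.125,0,-0.108]],"delta_rot":[[0,0,0],[0,0,0],[0,0,0],[0,0,0],[0,0,0]],"gripper":[55,55,55,55,55]}'
python3 -m inch '{"translation":[[0.025,0,-0.0215],[0.05,0,-0.043],[0.075,0,-0.0645],[0.1,0,-0.086],[0.12,0,-0.103]],"delta_rot":[[0,-3,0],[0,-7,0],[0,-11,0],[0,-15,0],[0,-18,0]],"gripper":[55,55,55,55,55]}'
python3 go.py 623.7 -129.3 100 80.6
```

```text
clock: 30.43
ee_pos: [493.6, 217.4, 126.4]
tcp_rot: [-0.684, 0.685, -0.18, 0.178]
ft_force: [1.2, 1.0, -2.2]
finger_gap: 65.1
clock: 30.85
ee_pos: [549.6, 61.7, 126.4]
tcp_rot: [-0.684, 0.684, -0.18, 0.178]
ft_force: [1.4, 0.4, -1.9]
finger_gap: 65.0
clock: 31.27
ee_pos: [603.8, -87.7, 126.1]
tcp_rot: [0.704, -0.704, 0.07, -0.068]
ft_force: [-0.2, 0.6, -2.3]
finger_gap: 64.8
pos [603.8 -87.7 126.1] jaw 78.8 q [-0.34  0.58  1.29 -0.    1.27 -1.71] gap 64.8 F [-0.2  0.6 -2.3] t 31.3
shift m [ 0.0276  0.0261 -0.037 ] turn [ 0.  -1.8 -0.1]
```

```bash

python3 -m inch '{"translation":[[0.012,0,-0.017],[0.02,0.005,-0.028],[0.025,0.012,-0.034],[0.025,0.018,-0.034],[0.025,0.02,-0.034]],"delta_rot":[[0,-1,0],[0,-1.8,0],[0,-1.8,0],[0,-1.8,0],[0,-1.8,0]],"gripper":[55,55,55,55,55]}'
python3 -m inch '{"translation":[[0,0,0],[0,0,0],[0,0,0],[0,0,0],[0,0,0]],"delta_rot":[[0,0,0],[0,0,0],[0,0,0],[0,0,0],[0,0,0]],"gripper":[55,55,55,55,55]}'
python3 go.py 623.7 -129.3 70 80.6
```

```text
clock: 31.68
ee_pos: [620.8, -122.5, 105.4]
tcp_rot: [0.705, -0.704, 0.06, -0.058]
ft_force: [-0.1, 0.2, -2.7]
finger_gap: 64.7
clock: 32.1
ee_pos: [622.1, -122.6, 108.3]
tcp_rot: [-0.705, 0.705, -0.058, 0.059]
ft_force: [0.0, -0.8, -2.7]
finger_gap: 64.8
pos [ 622.1 -122.6  108.3] jaw 80.5 q [-0.38  0.64  1.24  0.    1.26 -1.79] gap 64.8 F [ 0.  -0.8 -2.7] t 32.1
shift m [ 0.0027  0.0383 -0.0063] turn [ 0.  -0.1  0. ]
```

```bash

python3 -m inch '{"translation":[[0.0015,0,-0.004],[0.0027,0.005,-0.0063],[0.0027,0.018,-0.0063],[0.0027,0.03,-0.0063],[0.0027,0.04,-0.0063]],"delta_rot":[[0,0,0],[0,0,0],[0,0,0],[0,0,0],[0,0,0]],"gripper":[55,55,55,55,55]}'
python3 -m inch '{"translation":[[0,0.006,0],[0,0.013,0],[0,0.02,0],[0,0.027,0],[0,0.033,0]],"delta_rot":[[0,0,0],[0,0,0],[0,0,0],[0,0,0],[0,0,0]],"gripper":[55,55,55,55,55]}'
python3 -m inch '{"translation":[[0,0.002,0],[0,0.003,0],[0,0.005,0],[0,0.006,0],[0,0.006,0]],"delta_rot":[[0,0,0],[0,0,0],[0,0,0],[0,0,0],[0,0,0]],"gripper":[55,55,55,55,55]}'
python3 go.py 623.7 -129.3 26.5 80.6
```

```text
clock: 32.52
ee_pos: [623.4, -129.9, 66.6]
tcp_rot: [0.705, -0.705, 0.059, -0.059]
ft_force: [-0.6, -0.8, -2.9]
finger_gap: 65.2
clock: 32.93
ee_pos: [623.6, -129.6, 34.2]
tcp_rot: [-0.705, 0.705, -0.059, 0.059]
ft_force: [1.1, 0.4, -2.3]
finger_gap: 64.7
clock: 33.35
ee_pos: [623.7, -129.6, 28.9]
tcp_rot: [-0.705, 0.705, -0.059, 0.059]
ft_force: [0.5, -0.7, -2.7]
finger_gap: 65.2
pos [ 623.7 -129.6   28.9] jaw 80.5 q [-0.39  0.73  1.31  0.    1.1  -1.79] gap 65.2 F [ 0.5 -0.7 -2.7] t 33.4
shift m [-0.      0.0024  0.0003] turn [ 0.  -0.1  0. ]
```

```bash

python3 -m inch '{"translation":[[0,0.0005,0],[0,0.001,0],[0,0.0015,0],[0,0.002,0],[0,0.0022,0]],"delta_rot":[[0,0,0],[0,0,0],[0,0,0],[0,0,0],[0,0,0]],"gripper":[55,55,55,55,55]}'
python3 -m inch '{"translation":[[0,0.0002,0],[0,0.0004,0],[0,0.0006,0],[0,0.0006,0],[0,0.0006,0]],"delta_rot":[[0,0,0],[0,0,0],[0,0,0],[0,0,0],[0,0,0]],"gripper":[55,55,55,55,55]}'
```

```text
clock: 33.77
ee_pos: [623.6, -129.6, 26.8]
tcp_rot: [-0.705, 0.705, -0.059, 0.059]
ft_force: [-1.1, 0.1, 0.2]
finger_gap: 64.9
clock: 34.18
ee_pos: [623.7, -129.6, 26.8]
tcp_rot: [-0.705, 0.705, -0.059, 0.059]
ft_force: [-2.5, 0.3, 5.8]
finger_gap: 64.8
```

Seated. Release, rise and retreat out of view.

```bash

python3 -m inch '{"translation":[[0,0,0],[0,0,0],[0,0,0],[0,0,0],[0,0,0]],"delta_rot":[[0,0,0],[0,0,0],[0,0,0],[0,0,0],[0,0,0]],"gripper":[80,90,100,100,100]}'
python3 -m inch '{"translation":[[0,-0.01,0],[0,-0.035,0],[0,-0.065,0],[0,-0.1,0],[0,-0.13,0]],"delta_rot":[[0,0,0],[0,0,0],[0,0,0],[0,0,0],[0,0,0]],"gripper":[100,100,100,100,100]}'
python3 -m inch '{"translation":[[-0.03,0,0],[-0.06,0,0],[-0.1,0,0],[-0.14,0,0],[-0.18,0,0]],"delta_rot":[[0,0,0],[0,0,0],[0,0,0],[0,0,0],[0,0,0]],"gripper":[100,100,100,100,100]}'
python3 - <<'E'
from v import *
T=grab_frame("top");S=grab_frame("scene")
cv2.imwrite("pics/l.png",cv2.resize(T[150:245,200:490],(800,262),interpolation=2)[:,:,::-1])
a=cv2.resize(T[155:245,345:435],(400,400),interpolation=2);b=cv2.resize(S[235:350,195:310],(400,400),interpolation=2)
cv2.imwrite("pics/m.png",np.vstack([cv2.resize(T[150:245,200:490],(600,197),interpolation=2),np.hstack([a,b])[:, :600] if 0 else cv2.resize(np.hstack([a,b]),(600,300))])[:,:,::-1])
J=cv2.resize(T[160:240,355:420],None,fx=6,fy=6,interpolation=2).astype(int)
def rect(m,z):
    c=max(cv2.findContours(m.astype(np.uint8),0,1)[0],key=cv2.contourArea)
    Y=plane("top",(cv2.boxPoints(cv2.minAreaRect(c))+.5)/6-.5+[355,160],z);d=np.roll(Y,-1,0)-Y
    print(Y.mean(0).round(1),np.linalg.norm(d,axis=1).round(1)[:2],np.degrees(np.arctan2(d[:2,1],d[:2,0])).round(1))
rect((J[...,1]-J[...,0])>12,24)
m=(J.min(2)>115).astype(np.uint8);k,L,st,ce=cv2.connectedComponentsWithStats(m)
for i in range(1,k):
    x,y,w,h,A=st[i]
    if x>0 and y>0 and x+w<390 and y+h<480 and A>300: rect(L==i,48)
E
```

```text
clock: 34.6
ee_pos: [623.7, -129.6, 25.9]
tcp_rot: [-0.705, 0.705, -0.059, 0.059]
ft_force: [-0.5, -0.7, -0.5]
finger_gap: 85.4
clock: 35.02
ee_pos: [623.7, -129.6, 159.0]
tcp_rot: [-0.704, 0.705, -0.058, 0.059]
ft_force: [-0.4, 0.7, -0.3]
finger_gap: 85.5
clock: 35.43
ee_pos: [444.3, -99.3, 156.6]
tcp_rot: [-0.705, 0.705, -0.058, 0.059]
ft_force: [1.2, 0.3, 0.3]
finger_gap: 85.1
[ 650.1 -134.    24. ] [60.1 27.8] [ -9.1 -97.9]
```

View pics/m.png

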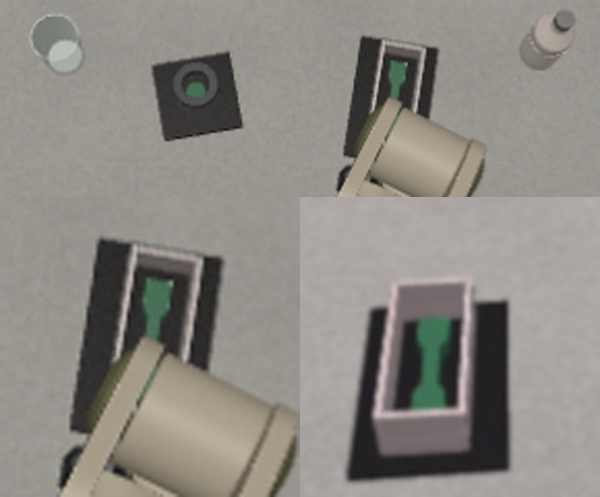

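```bash

python3 -m inch '{"translation":[[0,0,0.02],[0,0,0.05],[0,0,0.085],[0,0,0.12],[0,0,0.15]],"delta_rot":[[0,0,0],[0,0,0],[0,0,0],[0,0,0],[0,0,0]],"gripper":[100,100,100,100,100]}'
python3 -m inch '{"translation":[[0,0,0.03],[0,0,0.05],[0,0,0.06],[0,0,0.06],[0,0,0.06]],"delta_rot":[[0,0,0],[0,0,0],[0,0,0],[0,0,0],[0,0,0]],"gripper":[100,100,100,100,100]}'
python3 - <<'E'
from v import *
T=grab_frame("top")
x0,y0=350,155
cv2.imwrite("pics/n.png",cv2.resize(T[155:245,350:430],(533,600),interpolation=2)[:,:,::-1])
J=cv2.resize(T[155:245,350:430],None,fx=6,fy=6,interpolation=2).astype(int)
def rect(m,z):
    c=max(cv2.findContours(m.astype(np.uint8),0,1)[0],key=cv2.contourArea)
    Y=plane("top",(cv2.boxPoints(cv2.minAreaRect(c))+.5)/6-.5+[x0,y0],z);d=np.roll(Y,-1,0)-Y
    print(Y.mean(0).round(1),np.linalg.norm(d,axis=1).round(1)[:2],np.degrees(np.arctan2(d[:2,1],d[:2,0])).round(1))
rect((J[...,1]-J[...,0])>12,24)
m=(J.min(2)>128).astype(np.uint8);k,L,st,ce=cv2.connectedComponentsWithStats(m)
for i in range(1,k):
    x,y,w,h,A=st[i]
    if x>3 and y>3 and x+w<477 and y+h<537 and A>300: rect(L==i,48)
E
```

```text
clock: 35.95
ee_pos: [471.6, 50.0, 156.9]
tcp_rot: [0.705, -0.705, 0.058, -0.059]
ft_force: [0.6, 0.6, 0.0]
finger_gap: 85.6
clock: 36.37
ee_pos: [481.1, 106.9, 156.2]
tcp_rot: [-0.705, 0.705, -0.058, 0.059]
ft_force: [-0.6, -0.2, -0.2]
finger_gap: 85.5
[ 620.3 -129.1   24. ] [120.3  27.9] [ -9.3 -98.2]
[ 621.9 -130.6   48. ] [159.   68.1] [-10.2 -99.2]
```

View pics/n.png

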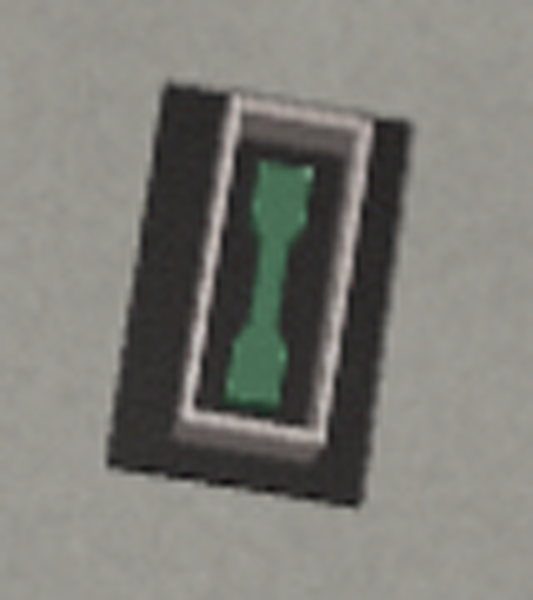

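```bash
python3 -c "
from station import *
print(job_done())"
```

```text
the job is handed in; nothing more can be done
None
```

I set up both mould boxes and handed the job in at about 36 s of robot time, well inside the 144 s limit. No verdict comes back, so what follows rests on my own last checks.

- **Square plate:** I placed the button, then the tube, then the ring weight.
  - In the top view the button, tube rim and plate centres agree to about 1 mm, near (629, 165).
  - After release the ring sat flush and level, with the button visible through its hole.
- **Oblong plate:** I laid the dumb-bell along the plate, then stood the small silver frame around it.
  - The frame centre measured (621.9, −130.6) and the dumb-bell about (621, −129), so the gaps are within about 2 mm of even.
  - The frame sits about 1° off the plate's axis.
- **Bystanders:** the beaker and bottle stand where they were at the start, by eye in the top view. The gripper was open and clear at 156 mm height when I handed in.
- **Forces:** the highest wrist reading at the end of a move was about 23 N, when the dumb-bell touched its plate.

**What went wrong or disagreed:**
- The first close on the dumb-bell was too high. The fingertips shut on top of the bar with about 5 N, and I regrasped lower without trouble.
- The two cameras differed by up to about 5 mm in x on the raw plate outlines. I put this down to the plates' side walls being counted in the outline, and the readings agreed after correcting for it.
- The ring and button read 1 to 2 mm narrower in the grip than the sizes given. I took this as pad give and did not check it further.

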